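Pack a party tub of toy jars, press its lid home and ring it up

ROBOT

A 7-joint arm with a two-finger parallel gripper is mounted at the origin on the work surface. World frame = base frame: x ahead of the robot, y to its left, z up, the work surface at z = 0. Lengths are in m, angles in rad, forces in N, time in s.
With the tool pointing down it reaches from about 0.4 to 0.85 m from the base axis. Payload 6.9 kg.
Tool frame: the origin (TCP) lies midway between the tips of the shut fingers; the grasp point (between the pads) lies 19 mm behind it; z points along the fingers, y is the line along which they close (so a half turn about z gives the same grasp; the last joint's range is limited). The gripper opens to 85 mm and grips with 20 to 120 N. Pads are 22 mm wide; open, the fingers measure 114 mm over their backs; the gripper's body (76 mm by 85 mm) begins 54 mm behind the grasp point. The pads swing forward as they close: fully open they stand 13 mm farther back than shut.
Start: joints at [-1.042, 0.507, -0.238, 1.5, 0.126, 1.149, -0.155], TCP at [0.257, 0.57, 0.231] pointing down, gripper open.
Joint ranges: [-3.08, 3.08], [-0.24, 2.05], [-1.43, 1.35], [0, 2.5], [-1.52, 4.66], [0.17, 1.96], [-2.89, 2.89]. Speed limits (rad/s): [2.39, 2.39, 3.14, 3.14, 3.14, 3.14, 3.14].

INTERFACE

Orientations are given as a rotation vector (axis times angle).
In Python, from plant import get_obs, grab_frame, ticket gives the robot as it stands.
- The arm moves only by the tool servo_tool, never from a script. Its argument "rows" is a list of rows, each an object of numbers: "x", "y", "z": the shift along the tool's x, y, z in mm; "ax", "ay", "az": the turn, a rotation vector about the tool's x, y, z in degrees; "claw": the closure, from 0 (fully open) to 1 (shut). In form: [{"x": .., "y": .., "z": .., "ax": .., "ay": .., "az": .., "claw": ..}, ...]. A call has 1 to 8 rows; each row shifts and turns the commanded pose from where the row before left it, along the tool's axes as they then stand; what a row does not reach is not made up. A row lasts 1/12 s, in which the tool goes at most 41.7 mm and 7.16 degrees, less where a joint would pass 70% of its speed; a pose out of reach is approached as far as the arm can. A call is refused whole if a number of a shift passes 41.7 or a number of a turn 7.16, either way. A call with a gripper value outside its range is refused whole. The fingers move at their own pace and stop on an object; "force" is the grip in N (left out, the last holds). Time passes only in rows, so rows that do not move let the fingers close. It gives the time, the measured TCP pose, the force, the opening and the grip force at its end, in the units of the state.
- get_obs(): the state, without advancing time (a new reading comes with each control period).
- grab_frame(name): name is "side" or "top" or "wrist"; returns a dict with "color" (384x512x3 uint8, red, green, blue), "camera_matrix" (3x3 intrinsics, pixels), "origin" and "attitude" of the camera in the world. Camera axes: x right, y down, z forward; pixel columns grow to the right and rows downward; lengths in m; the calibration is good to about 2 mm. The wrist camera is an equidistant fisheye: a pixel r from the principal point sees the ray r / f radians off the axis. A picture is of the moment at which its call begins. There is no depth.
- ticket.close_job(): hands the job in; it is judged then, once.
The state is a dict: "time_s": time; "joints": joint angles; "qvel": joint speeds; "tau": joint torques, N m; "ee_pos": TCP position; "tool_rot": TCP orientation; "wrist_force": force on the tool from outside, world axes, zero at the start; "moment": the same for the moment, N m; "gripper_width": opening from 0.0 (shut) to 1.0 (fully open); "grasp_force": force on a finger pad.
Only numpy, scipy, OpenCV 4.12 (cv2) and the standard library are available. Lean on these libraries where they do the work, as an engineer would, in place of code of your own. Each camera call takes 0.05 s, during which the arm holds its last target. There are 200 camera calls.

TASK

Pack this gift tub at the party shop's counter: put every small square jar of sprinkles into the tub, then put the wooden lid on and press it down until it is fully home and level all round. Then take the barcode scanner from its dock, point it squarely at the middle of the barcode label on the tub's side from a hand's breadth away, hold it steady there for two seconds, and lay it back in its dock. Leave the other things on the counter where they are and knock nothing over.

Things in the scene. Friction and masses are not known exactly. Their poses are not given: they have to be found in the camera images.
- tub: open round storage tub, pale green glazed, loose on the counter, 0.8 kg: outside diameter 172 mm, height 112 mm, wall 6 mm (mouth 160 mm), floor 6 mm thick. Origin: centre of its underside; z up. Its barcode label is on its +y side. It may be handled, but need not be moved.
- tub_rim (a point): centre of the tub's mouth, level with the top of its rim, 112 mm above the tub's underside; axes as the tub's
- tub_label (a point): middle of the barcode label (white paper with black bars, 58 mm wide round the tub and 36 mm high) on the tub's outer wall: 86 mm from the tub's axis along its y, 58 mm above its underside. Axes as the tub's: +y points straight out of the label. It faces the side where the scanner's dock is, give or take.
- lid: round beech lid, 0.17 kg, knob up, 64 mm high: plug 155 mm across (bottom edge tapered to 136 mm) and 22 mm deep with a pale seal round it, flange 176 mm across and 10 mm thick, central round knob 33 mm across and 32 mm high. Origin: centre of the plug's underside; z towards the knob. Fully home, the flange lies on the rim and the origin is 90 mm above the tub's underside.
- lid_knob (a point): centre of the top of the lid's knob, 64 mm above the lid's origin; axes as the lid's. The springy seal is 165 mm across when free, wider than the tub's mouth: laid on the tub, the lid rests on its seal some 15 mm too high, and a downward push of about 8 to 18 N drives it in; if it has gone in askew, press on the high side. Friction of the seal then keeps it there.
- jar1: small square jar of cake sprinkles, closed, 85 g, standing: body 36 x 36 mm and 46 mm high with a paper band, on it a round wooden cap 26 mm in diameter and 22 mm high; 68 mm high in all. Origin: centre of its underside; z towards the cap. Three to five of the five jars are there; an absent one has no pose. Five stand side by side in the tub in a ring of 50 mm radius.
- jar2: small square jar of cake sprinkles, closed, 85 g, standing: body 36 x 36 mm and 46 mm high with a paper band, on it a round wooden cap 26 mm in diameter and 22 mm high; 68 mm high in all. Origin: centre of its underside; z towards the cap. Three to five of the five jars are there; an absent one has no pose. Five stand side by side in the tub in a ring of 50 mm radius.
- jar3: small square jar of cake sprinkles, closed, 85 g, standing: body 36 x 36 mm and 46 mm high with a paper band, on it a round wooden cap 26 mm in diameter and 22 mm high; 68 mm high in all. Origin: centre of its underside; z towards the cap. Three to five of the five jars are there; an absent one has no pose. Five stand side by side in the tub in a ring of 50 mm radius.
- jar4: small square jar of cake sprinkles, closed, 85 g, standing: body 36 x 36 mm and 46 mm high with a paper band, on it a round wooden cap 26 mm in diameter and 22 mm high; 68 mm high in all. Origin: centre of its underside; z towards the cap. Three to five of the five jars are there; an absent one has no pose. Five stand side by side in the tub in a ring of 50 mm radius.
- jar5: small square jar of cake sprinkles, closed, 85 g, standing: body 36 x 36 mm and 46 mm high with a paper band, on it a round wooden cap 26 mm in diameter and 22 mm high; 68 mm high in all. Origin: centre of its underside; z towards the cap. Three to five of the five jars are there; an absent one has no pose. Five stand side by side in the tub in a ring of 50 mm radius.
- scanner: dark cordless barcode scanner, a straight bar 160 mm long, 0.19 kg: handle 34 mm wide (y), 30 mm high, from x = -80 to +35 mm; head 50 mm wide, 34 mm high, from x = +35 to +80 mm. Origin: on its underside, mid-length, close to its mass centre; x points forward, out of the red window in its front end; z up as it lies in its dock. It reads what its x axis points at; there is no trigger to press.
- scanner_window (a point): middle of the scanner's window, on its front face: x = 80 mm, 17 mm above the scanner's underside; axes as the scanner's
- scanner_mid (a point): middle of the scanner: x = 0, 17 mm above its underside; axes as the scanner's
- dock: grey charging dock fixed on the counter: base 120 x 66 mm, 8 mm high, on which stand two pairs of cheeks (tops 24 mm above the counter, 43 mm apart) that hold the handle: behind at x = -82 to -56 mm, in front at x = 16 to 32 mm, and a low stop at x = -86 mm. Between the pairs the handle is free for fingers. Origin: on the counter under the docked scanner's middle; x as the docked scanner's.
- dock_seat (a point): where the scanner's middle (point scanner_mid) is when the scanner lies in its dock: 25 mm above the counter over the dock's origin; axes as the dock's
- candle_tin: small round tin, 49 mm across, 36 mm high; not part of the job, leave it (origin: centre of its underside)
- ribbon_spool: spool of ribbon lying flat, 68 mm across, 38 mm high; leave it (origin: centre of its underside)
- gift_box: gift box 62 mm square, 48 mm high; leave it (origin: centre of its underside)
- cup_stack: stack of paper cups upside down, 76 mm across, 142 mm high; leave it (origin: centre of its underside)
- plate_stack: stack of dessert plates, 140 mm across, 28 mm high; leave it (origin: centre of its underside)
- toy_dino: wooden toy dinosaur 130 mm long, 90 mm high; leave it (origin: centre of its underside)
- round_jar: round jar 54 mm across, 85 mm high; not one of the square jars, leave it (origin: centre of its underside)
Things that resemble listed ones, but are neither listed nor needed, are in the scene too. What is shaped like the lid but purple is not meant.

How it is judged:
On the way, in this order (a step that is already met when the one before it is completed fails the run):
1. every square jar there is is in the tub and the lid is fully home and level on its rim (horizontal distance between each of jar1, jar2, jar3, jar4, jar5 and tub below 0.076 m and z of jar1 in the frame of tub between -0.005 and 0.085 m and z of jar2 in the frame of tub between -0.005 and 0.085 m and z of jar3 in the frame of tub between -0.005 and 0.085 m and z of jar4 in the frame of tub between -0.005 and 0.085 m and z of jar5 in the frame of tub between -0.005 and 0.085 m and z of lid in the frame of tub between 0.086 and 0.093 m and horizontal distance between lid and tub_rim below 0.006 m and angle between the z axis of lid and the z axis of tub, either way round below 0.03 rad and angle between lid's own z axis and vertical below 0.1 rad and angle between tub's own z axis and vertical below 0.05 rad), for 0.3 s.
2. the scanner, held in the fingers, points squarely at the middle of the tub's label from 25 to 150 mm off and is held steady for 1 s (x of tub_label in the frame of scanner_window between 0.025 and 0.15 m and y of tub_label in the frame of scanner_window between -0.015 and 0.015 m and z of tub_label in the frame of scanner_window between -0.014 and 0.014 m and y of scanner_window in the frame of tub_label above 0.025 m and angle between the x axis of scanner and the y axis of tub, either way round below 0.4 rad and linear speed of scanner below 0.02 m/s and angular speed of scanner below 0.2 rad/s and contact force between the fingers and scanner above 0.5 N and z of lid in the frame of tub between 0.086 and 0.093 m and horizontal distance between lid and tub_rim below 0.006 m and angle between the z axis of lid and the z axis of tub, either way round below 0.03 rad and angle between lid's own z axis and vertical below 0.1 rad and angle between tub's own z axis and vertical below 0.05 rad), for 1 s.
At the end, for the whole second after the job is handed in: All the square jars that are there are in the tub; the lid is home (within 3 mm of its seated height, centred within 6 mm, level with the rim within 0.03 rad) and the tub stands upright; the scanner lies in its dock (within 15 mm along it, 8 mm across it, 6 mm in height, 0.12 rad); all is at rest (all of step 1 and x of scanner_mid in the frame of dock_seat between -0.015 and 0.015 m and y of scanner_mid in the frame of dock_seat between -0.008 and 0.008 m and z of scanner_mid in the frame of dock_seat between -0.006 and 0.006 m and angle between the x axis of scanner and the x axis of dock, either way round below 0.12 rad and linear speed of each of tub, lid, scanner below 0.02 m/s); the robot touches nothing.
It fails at once if the tub is tipped by more than 0.5 rad (angle between tub's own z axis and vertical above 0.5 rad).
It fails at once if a bystander is knocked over or shoved more than 80 mm (angle between any of candle_tin, ribbon_spool, gift_box, cup_stack, plate_stack, toy_dino, round_jar's own z axis and vertical above 0.7 rad or distance of any of candle_tin, ribbon_spool, gift_box, cup_stack, plate_stack, toy_dino, round_jar from where it was at the start of the episode above 0.08 m).
Of jar1, jar2, jar3, jar4, jar5 only 3 to 5 are there at a start; the rules pass over those that are not, and their reading is None.
At some moment in a run one of jar1, jar2, jar3, jar4, jar5, lid may be knocked a few centimetres aside while the robot is not near it.
Once in a run the grip may slacken for a moment while it holds something.
It also fails if it takes over 210 s, if anything falls off the work surface, if the arm or the gripper's body presses on something with over 40 N, if the wrist force passes 120 N, or if a joint passes its speed limit or range.

## Working session

There is one attempt and no reset: what is moved stays moved. The work goes in short steps, Python scripts to look and compute and a tool call to move; the robot and the scene stay as the last step left them, time stands still between calls to the robot, and variables do not carry over. Pictures are saved under pics/ and viewed, at most 14 in all, crops included, and the job is handed in when it is done.

Besides the shell and the picture viewer there is one more tool, called after "Emit:" by a JSON object that holds its "name" and its "arguments", one argument or row to a line. servo_tool: Moves the arm, as the interface text tells. Its arguments: {"type":"object","properties":{"rows":{"type":"array","items":{"type":"object","properties":{"x":{"type":"number"},"y":{"type":"number"},"z":{"type":"number"},"ax":{"type":"number"},"ay":{"type":"number"},"az":{"type":"number"},"claw":{"type":"number"}}}},"force":{"type":"number"}},"required":["rows"]}

```bash
mkdir -p pics; ls; python3 - <<'E'
from plant import get_obs, grab_frame
import cv2,numpy as np,pickle
o=get_obs(); print({k:np.round(v,3) for k,v in o.items()})
for n in("side","top","wrist"):
    f=grab_frame(n); pickle.dump(f,open(f"{n}0.pkl","wb")); print(n,f["camera_matrix"].tolist(),np.round(f["origin"],4),np.round(f["attitude"],4).tolist())
    cv2.imwrite(f"pics/{n}0.png",cv2.resize(f["color"][:,:,::-1],(800,600),interpolation=cv2.INTER_CUBIC))
E
```

```text
pics
{'time_s': np.float64(0.0), 'joints': array([-1.041,  0.508, -0.238,  1.501,  0.126,  1.149, -0.155]), 'qvel': array([-0.001, -0.001,  0.001, -0.   , -0.001,  0.001,  0.   ]), 'tau': array([ 0.0000e+00, -6.2060e+01, -2.1860e+00, -2.4964e+01,  1.3000e-02,
        1.2000e-02,  0.0000e+00]), 'ee_pos': array([0.257, 0.569, 0.23 ]), 'tool_rot': array([-6.610e-01, -3.071e+00,  3.000e-03]), 'wrist_force': array([ 0.741,  0.825, -0.016]), 'moment': array([0.017, 0.017, 0.04 ]), 'grasp_force': np.float64(0.0), 'gripper_width': np.float64(0.999)}
side [[353.67389836383177, 0.0, 251.2123240115126], [0.0, 353.67389836383177, 193.22674162134857], [0.0, 0.0, 1.0]] [ 0.2717 -0.7606  0.6038] [-2.1047, 0.3012, -0.1925]
top [[456.4202380736739, 0.0, 256.31669777942744], [0.0, 456.4202380736739, 182.8347103297243], [0.0, 0.0, 1.0]] [0.3775 0.0242 1.5785] [-2.1992, 2.183, -0.0854]
wrist [[297.3186396354542, 0.0, 255.56581178011487], [0.0, 297.3186396354542, 190.3098711544316], [0.0, 0.0, 1.0]] [0.1939 0.5977 0.3734] [2.4382, 1.5765, 0.2152]
```

View pics/top0.png

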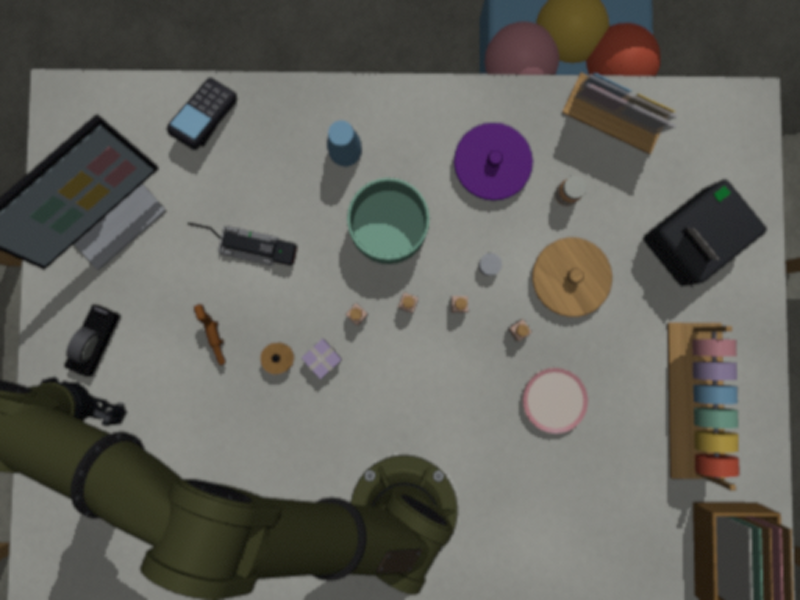

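View pics/side0.png

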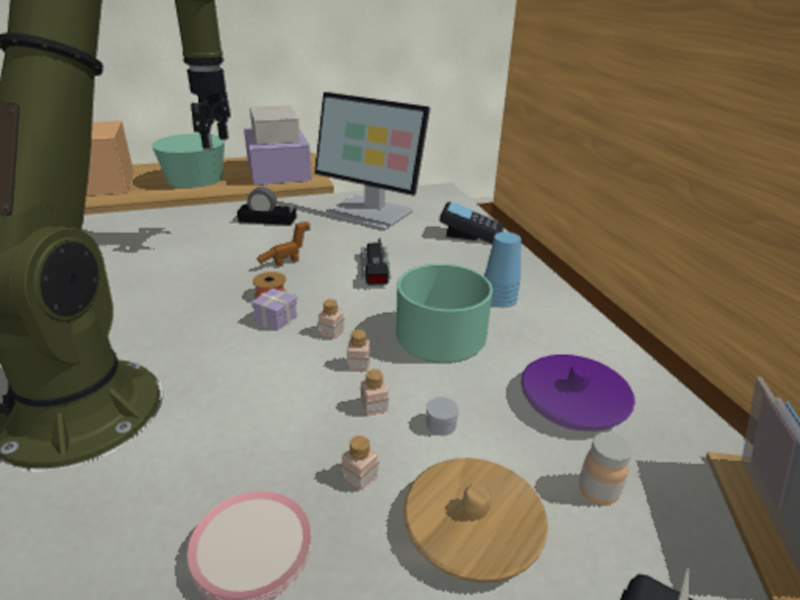

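Top (800×600 px): tub at (388,220), four square jars at (357,314), (408,301), (459,303) and (520,330), wooden lid at (573,276), scanner in its dock at (258,246) with the head to the right. The side view agrees, and the purple lid is the decoy.

View pics/wrist0.png

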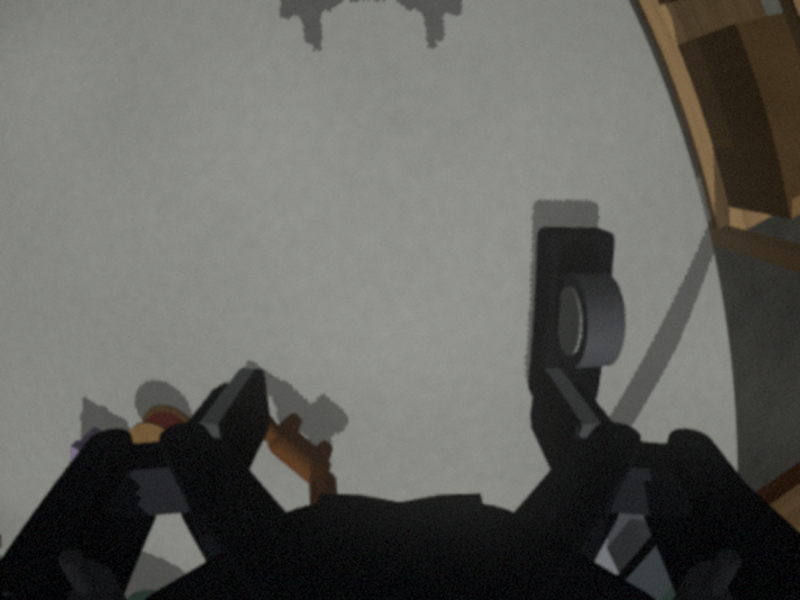

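```bash
cat > h.py <<'E'
import numpy as np,cv2,pickle
from scipy.spatial.transform import Rotation as R
from scipy.optimize import least_squares
def rays(f,px,fish=False):
    K=f["camera_matrix"];px=np.atleast_2d(np.asarray(px,float))
    a=(px-[K[0,2],K[1,2]])/[K[0,0],K[1,1]]
    if fish:
        r=np.linalg.norm(a,axis=1,keepdims=True);d=np.c_[a*np.sinc(r/np.pi),np.cos(r)]
    else: d=np.c_[a,np.ones(len(a))]; d/=np.linalg.norm(d,axis=1,keepdims=True)
    return d@R.from_rotvec(f["attitude"]).as_matrix().T
def plane(f,px,z,fish=False):
    d=rays(f,px,fish);o=np.array(f["origin"]);return o+d*((z-o[2])/d[:,2:])
def tri(f1,p1,f2,p2,fish=(0,0)):
    A=np.zeros((3,3));b=np.zeros(3)
    ds=[rays(f,p,w)[0] for f,p,w in((f1,p1,fish[0]),(f2,p2,fish[1]))]
    for f,d in zip((f1,f2),ds):
        M=np.eye(3)-np.outer(d,d);A+=M;b+=M@f["origin"]
    X=np.linalg.solve(A,b);gap=sum(np.linalg.norm((np.eye(3)-np.outer(d,d))@(X-f["origin"])) for f,d in zip((f1,f2),ds))
    return X,gap
def blobs(f,lo,hi,amin,amax):
    hsv=cv2.cvtColor(f["color"],cv2.COLOR_RGB2HSV);m=cv2.inRange(hsv,np.array(lo),np.array(hi))
    n,l,s,c=cv2.connectedComponentsWithStats(m)
    return [(c[i],s[i,4],s[i,:4]) for i in range(1,n) if amin<=s[i,4]<=amax],m,l
def circ(P):
    g=lambda v:np.hypot(P[:,0]-v[0],P[:,1]-v[1])-v[2]
    s=least_squares(g,[*P[:,:2].mean(0),.08],loss='soft_l1',f_scale=.001);return s.x
E
python3 - <<'E'
from h import *
t,s=[pickle.load(open(n+"0.pkl","rb")) for n in("top","side")]
ht,hs=[cv2.cvtColor(f["color"],cv2.COLOR_RGB2HSV) for f in(t,s)]
for x,y in((357,314),(459,303),(520,330),(573,250),(388,200),(388,245),(350,220)): print('t',x,y,ht[int(y*.64),int(x*.64)])
for x,y in((331,304),(359,337),(374,376),(360,444),(450,540),(440,330)): print('s',x,y,hs[int(y*.64),int(x*.64)])
for n,f,a in(("t",t,(20,200)),("s",s,(30,400))):
    for b in blobs(f,(5,80,60),(20,255,255),*a)[0]: print(n,np.round(b[0],1),b[1],b[2])
E
```

```text
t 357 314 [ 17 123 131]
t 459 303 [ 18 123 135]
t 520 330 [ 17 124 128]
t 573 250 [ 17 123 139]
t 388 200 [77 66 89]
t 388 245 [ 77  66 143]
t 350 220 [76 69 81]
s 331 304 [ 18 123 158]
s 359 337 [ 18 124 161]
s 374 376 [ 18 124 160]
s 360 444 [ 18 123 153]
s 450 540 [ 18 121 160]
s 440 330 [ 76  73 116]
t [352.5  25. ] 43 [344  15  15  23]
t [361.  124.9] 35 [358 118  10  12]
t [260.9 193.1] 49 [258 189   7   9]
t [294.5 194.2] 52 [291 191   8   8]
t [128.  199.6] 56 [124 195  11  10]
t [227.4 200.6] 54 [224 197   8   8]
t [137.  217.9] 163 [131 205  13  29]
t [333.8 211.1] 56 [330 207   9   9]
t [460.  213.6] 22 [458 211   5   7]
t [493.3 359.9] 132 [492 337   4  47]
t [505.6 361.6] 67 [504 339   4  45]
s [183.2 157.7] 328 [165 142  33  29]
s [171.5 180. ] 209 [162 174  21  16]
s [369.  184.1] 37 [360 177  17  13]
s [210.9 196.1] 76 [207 192   9  10]
s [229.  216.1] 94 [224 211  11  11]
s [425.2 233.6] 39 [416 226  21  19]
s [239.3 242.4] 111 [234 237  11  12]
s [470.4 272. ] 41 [460 262  18  18]
s [229.7 286.1] 165 [224 279  13  15]
s [389.2 302.7] 215 [378 296  24  14]
s [381.9 319.4] 49 [372 314  23   9]
```

Wrist view: only the counter, the handset dock and the dinosaur near (300,470); the label is out of sight. Now the positions.

```bash
cat >> h.py <<'E'
CAP=((5,80,60),(20,255,255))
def jars(t,s,verbose=True):
    bt=[b for b in blobs(t,*CAP,30,90)[0]];bs=[b for b in blobs(s,*CAP,50,260)[0]];out=[]
    for b in bt:
        for c in bs:
            X,g=tri(t,b[0],s,c[0])
            if g<.010 and .045<X[2]<.075 and .3<X[0]<.9 and abs(X[1])<.5: out.append((X,g))
    return out
def topcirc(f,lo,hi,z,a):
    bl,m,l=blobs(f,lo,hi,*a);b=max(bl,key=lambda q:q[1]);i=l[int(b[2][1]+b[2][3]/2)]
    lab=np.bincount(l[b[2][1]:b[2][1]+b[2][3],b[2][0]:b[2][0]+b[2][2]].ravel(),minlength=l.max()+1);lab[0]=0
    mm=(l==lab.argmax()).astype(np.uint8);c=max(cv2.findContours(mm,0,cv2.CHAIN_APPROX_NONE)[0],key=len)[:,0]
    return plane(f,c,z)
E
python3 - <<'E'
from h import *
t,s,w=[pickle.load(open(n+"0.pkl","rb")) for n in("top","side","wrist")]
for X,g in jars(t,s): print("jar",np.round(X,4),round(g,4))
for z in(.112,):
    P=topcirc(t,(70,40,40),(85,255,255),z,(1000,9000)); 
    c0=P.mean(0); F=P[P[:,0]>c0[0]-.01]; print("tub",circ(F),len(F))
P=topcirc(t,(5,60,60),(22,255,255),.032,(1000,6000)); c0=P.mean(0); print("lid",circ(P[P[:,0]>c0[0]-.01]),circ(P))
P=topcirc(s,(5,60,60),(22,255,255),.032,(3000,16000)); print("lidside",circ(P))
# tub side-view rim: upper points of green
bl,m,l=blobs(s,(70,40,40),(85,255,255),1500,9000)
for b in bl: print(b)
# scanner window red in side view
for b in blobs(s,(0,120,50),(6,255,255),5,300)[0]+blobs(s,(172,120,50),(180,255,255),5,300)[0]: print("red",b, plane(s,b[0],.025))
# dark mass in top near scanner
hv=cv2.cvtColor(t["color"],cv2.COLOR_RGB2HSV)[:,:,2];roi=hv[140:175,135:195];m=(roi<70).astype(np.uint8);print("\n".join("".join(".#"[v] for v in r) for r in m))
print("wrist axes in tool",np.round((R.from_rotvec([-.661,-3.071,.003]).inv()*R.from_rotvec(w["attitude"])).as_matrix(),3))
E
```

```text
jar [ 0.4478 -0.0055  0.0575] 0.0006
jar [ 0.4455 -0.1177  0.0567] 0.0011
jar [0.4215 0.1061 0.0575] 0.0004
jar [ 0.3896 -0.2487  0.0566] 0.0005
tub [0.61907532 0.03856989 0.08280016] 81
lid [ 0.34246061 -0.62491097  0.06458518] [ 0.24772979 -0.86195861  0.24668407]
lidside [ 0.5051561  -0.36888536  0.0871426 ]
(array([283.10581851, 199.32951462]), np.int32(3317), array([254, 169,  61,  63], dtype=int32))
red (array([240.83333333, 178.16666667]), np.int32(24), array([237, 177,  10,   4], dtype=int32)) [[0.5496044  0.24356082 0.025     ]]
red (array([179., 184.]), np.int32(6), array([177, 183,   4,   3], dtype=int32)) [[0.34517777 0.25816843 0.025     ]]
red (array([167.13333333, 185.8       ]), np.int32(15), array([165, 185,   7,   4], dtype=int32)) [[0.30710539 0.25645738 0.025     ]]
red (array([240.5  , 179.375]), np.int32(8), array([238, 178,   5,   3], dtype=int32)) [[0.54631868 0.23583284 0.025     ]]
............................................................
............................................................
.........................................................
[... 1347 characters left out ...]
..................#..############.###################......
........................#...####......###############.......
...............................#......###############.......
......................................###############.......
.....................................#........######........
............................................................
............................................................
............................................................
............................................................
............................................................
wrist axes in tool [[ 0.001 -0.963 -0.27 ]
 [ 1.     0.001  0.001]
 [-0.001 -0.27   0.963]]
```

Emit:
{"name": "servo_tool", "arguments": {
  "rows": [
    {"x":-39,"y":-5,"claw":0},
    {"x":-39,"y":-5},
    {"x":-39,"y":-5},
    {"x":-39,"y":-5},
    {"x":-39,"y":-5},
    {"x":-39,"y":-5},
    {"x":-39,"y":-5},
    {"x":-39,"y":-5}
  ],
  "force": 30
}}

```text
schema error: expected keys x, y, z, ax, ay, az, claw
```

Emit:
{"name": "servo_tool", "arguments": {
  "rows": [
    {"x":-39,"y":-5},
    {"x":-39,"y":-5},
    {"x":-39,"y":-5},
    {"az":-6},
    {"az":-6},
    {"az":-6},
    {"az":-6},
    {}
  ]
}}

```text
schema error: expected keys x, y, z, ax, ay, az, claw
```

```bash
python3 - <<'E'
from h import *
from plant import get_obs,grab_frame
o=get_obs();print(np.round(o["ee_pos"],4),np.round(o["tool_rot"],3),np.round(o["joints"],2))
for n in("top","side","wrist"):
    f=grab_frame(n);pickle.dump(f,open(n+"1.pkl","wb"))
cv2.imwrite("pics/w1.png",cv2.resize(f["color"][:,:,::-1],(800,600),interpolation=cv2.INTER_CUBIC))
E
```

```text
[0.2569 0.5694 0.2306] [-6.610e-01 -3.071e+00  2.000e-03] [-1.04  0.51 -0.24  1.5   0.13  1.15 -0.15]
```

View pics/w1.png

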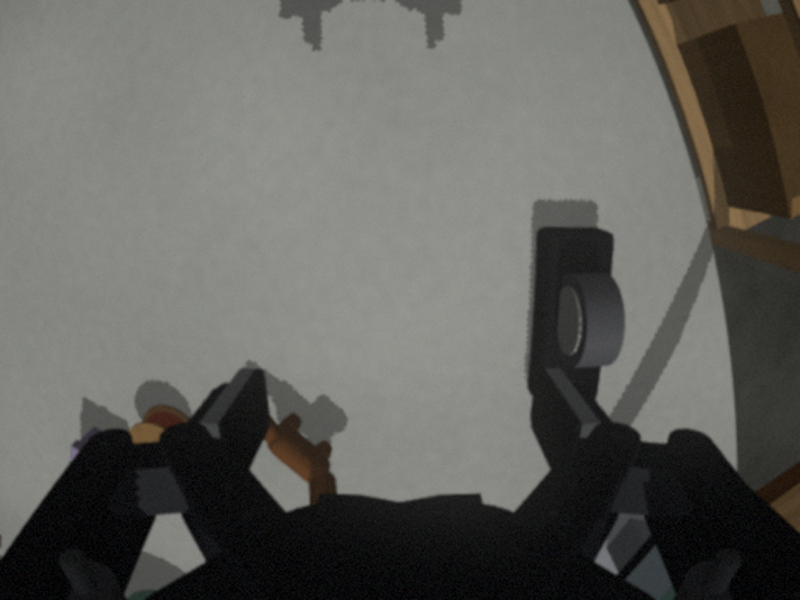

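The picture is unchanged because the moves were refused: every row needs all seven keys.

Emit:
{"name": "servo_tool", "arguments": {
  "rows": [
    {"x":-39,"y":-5,"z":0,"ax":0,"ay":0,"az":0,"claw":0},
    {"x":-39,"y":-5,"z":0,"ax":0,"ay":0,"az":0,"claw":0},
    {"x":-39,"y":-5,"z":0,"ax":0,"ay":0,"az":0,"claw":0},
    {"x":-39,"y":-5,"z":0,"ax":0,"ay":0,"az":0,"claw":0},
    {"x":-39,"y":-5,"z":0,"ax":0,"ay":0,"az":0,"claw":0},
    {"x":-39,"y":-5,"z":0,"ax":0,"ay":0,"az":0,"claw":0},
    {"x":-39,"y":-5,"z":0,"ax":0,"ay":0,"az":0,"claw":0},
    {"x":-39,"y":-5,"z":0,"ax":0,"ay":0,"az":0,"claw":0}
  ],
  "force": 30
}}

```text
time_s: 0.97
ee_pos: [0.5265, 0.4036, 0.2314]
tool_rot: [0.661, 3.071, 0.0]
wrist_force: [0.3, 0.9, 0.1]
gripper_width: 0.998
grasp_force: 0.0
```

Emit:
{"name": "servo_tool", "arguments": {
  "rows": [
    {"x":-39,"y":-5,"z":0,"ax":0,"ay":0,"az":0,"claw":0},
    {"x":-39,"y":-5,"z":0,"ax":0,"ay":0,"az":0,"claw":0},
    {"x":-39,"y":-5,"z":0,"ax":0,"ay":0,"az":0,"claw":0},
    {"x":0,"y":0,"z":0,"ax":0,"ay":0,"az":-6,"claw":0},
    {"x":0,"y":0,"z":0,"ax":0,"ay":0,"az":-6,"claw":0},
    {"x":0,"y":0,"z":0,"ax":0,"ay":0,"az":-6,"claw":0},
    {"x":0,"y":0,"z":0,"ax":0,"ay":0,"az":-6,"claw":0},
    {"x":0,"y":0,"z":0,"ax":0,"ay":0,"az":0,"claw":0}
  ]
}}

```text
time_s: 1.63
ee_pos: [0.6256, 0.3429, 0.2309]
tool_rot: [-0.001, -3.141, 0.0]
wrist_force: [0.3, 0.3, -0.1]
gripper_width: 0.998
grasp_force: 0.0
```

```bash
python3 - <<'E'
from h import *
from plant import get_obs,grab_frame
o=get_obs();print(np.round(o["ee_pos"],4),np.round(o["tool_rot"],3),np.round(o["joints"],2))
for n in("top","side","wrist"):
    f=grab_frame(n);pickle.dump(f,open(n+"1.pkl","wb"))
cv2.imwrite("pics/w1b.png",cv2.resize(f["color"][:,:,::-1],(800,600),interpolation=cv2.INTER_CUBIC))
E
```

```text
[0.6256 0.3429 0.2309] [-1.000e-03 -3.141e+00  0.000e+00] [-0.38  0.66 -0.3   1.23  0.19  1.29  0.89]
```

View pics/w1b.png

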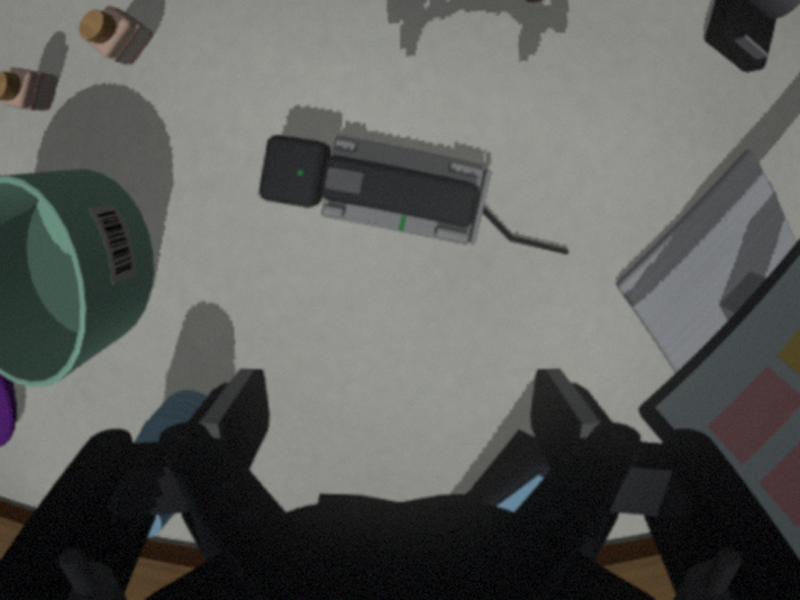

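Wrist view: tub with its barcode label centred near (112,244), four label corners about (90,208), (116,207), (134,276), (107,283); the scanner in its dock, head at (262–330,136–206), handle back end near (477,203), rear dock corners (489,150) and (473,242).

```bash
python3 - <<'E'
from h import *
t,s,w=[pickle.load(open(n+"1.pkl","rb")) for n in("top","side","wrist")]
k=.64
L=plane(w,np.array([[112,244]])*k,.058,True)[0];print("label",L)
# tub rim in top view: edges - fit rim circle at z=.112, far half; also base ring contour
bl,m,l=blobs(t,(70,30,30),(88,255,255),800,9000)
for lo in((70,40,40),(68,30,30),(65,25,20)):
    P=topcirc(t,lo,(90,255,255),.112,(800,9000));c0=P.mean(0);c=circ(P[P[:,0]>c0[0]-.01]);print("tubtop",c, "ang label",np.degrees(np.arctan2(L[1]-c[1],L[0]-c[0])),np.hypot(*(L[:2]-c[:2])))
P=topcirc(s,(68,30,30),(90,255,255),.112,(1500,9000))
# side: rim far part = farthest from camera
d=np.linalg.norm(P[:,:2]-s["origin"][:2],axis=1);o=np.argsort(-d)[:60];print("tubside",circ(P[o]))
# two-view check on rim extremes: rim left/right pixels in top vs side skipped; wrist rim
bl,m,l=blobs(w,(65,25,20),(90,255,255),2000,40000);print([b[1:] for b in bl])
# scanner: handle axis points at top height .038
q=np.array([[262,168],[330,172],[477,203],[330,157],[327,188],[480,190],[474,224]])*k
print("scanner px",np.round(plane(w,q,.038,True),4))
hd=np.array([[262,199],[268,137],[329,147],[322,207]])*k
print("head z.042",np.round(plane(w,hd,.042,True),4))
dk=np.array([[489,150],[473,242],[322,212],[338,137]])*k
print("dock",np.round(plane(w,dk,.02,True),4))
# knob of lid
hv=cv2.cvtColor(t["color"],cv2.COLOR_RGB2HSV)
for X,g in jars(t,s): print("jar",np.round(X,4),round(g,4))
P=topcirc(t,(5,60,60),(22,255,255),.032,(1500,2600));print("lidtop",circ(P))
P=topcirc(s,(5,60,60),(22,255,255),.032,(3000,16000)); print("lidside",circ(P))
E
```

```text
label [0.5994043  0.11715728 0.058     ]
tubtop [0.61877226 0.03852817 0.08299156] ang label 103.83765088648438 0.0809793495718419
tubtop [0.61842956 0.03850405 0.08441341] ang label 103.59796104491839 0.08092151620692954
tubtop [0.61883695 0.03852249 0.08460419] ang label 103.88111732592571 0.08100036065264349
tubside [0.61772581 0.03418893 0.08548434]
[(np.int32(10387), array([  0, 108,  98, 140], dtype=int32))]
scanner px [[0.551  0.2429 0.038 ]
 [0.5564 0.2939 0.038 ]
 [0.5797 0.4    0.038 ]
 [0.5454 0.2941 0.038 ]
 [0.568  0.2914 0.038 ]
 [0.5701 0.4021 0.038 ]
 [0.5952 0.3981 0.038 ]]
head z.042 [[0.5738 0.2432 0.042 ]
 [0.5285 0.2493 0.042 ]
 [0.5383 0.2941 0.042 ]
 [0.5814 0.288  0.042 ]]
dock [[0.5399 0.412  0.02  ]
 [0.6114 0.4005 0.02  ]
 [0.587  0.2842 0.02  ]
 [0.5297 0.2978 0.02  ]]
jar [ 0.4478 -0.0057  0.0576] 0.0003
jar [ 0.4455 -0.1177  0.0567] 0.0011
jar [0.4216 0.1063 0.0576] 0.0004
jar [ 0.3895 -0.2489  0.0568] 0.0007
lidtop [ 0.2456715  -0.86271982  0.24612863]
lidside [ 0.50516788 -0.36888489  0.08714666]
```

Tub centre ≈ (0.618, 0.036), label normal ≈ 104°. Scanner window ≈ (0.551, 0.243), scanner axis ≈ −100°. First jar now, at (0.4215, 0.106).

Emit:
{"name": "servo_tool", "arguments": {
  "rows": [
    {"x":25.5,"y":-29.5,"z":12,"ax":0,"ay":0,"az":0,"claw":0},
    {"x":25.5,"y":-29.5,"z":12,"ax":0,"ay":0,"az":0,"claw":0},
    {"x":25.5,"y":-29.5,"z":12,"ax":0,"ay":0,"az":0,"claw":0},
    {"x":25.5,"y":-29.5,"z":12,"ax":0,"ay":0,"az":0,"claw":0},
    {"x":25.5,"y":-29.5,"z":12,"ax":0,"ay":0,"az":0,"claw":0},
    {"x":25.5,"y":-29.5,"z":12,"ax":0,"ay":0,"az":0,"claw":0},
    {"x":25.5,"y":-29.5,"z":12,"ax":0,"ay":0,"az":0,"claw":0},
    {"x":25.5,"y":-29.5,"z":12,"ax":0,"ay":0,"az":0,"claw":0}
  ],
  "force": 40
}}

```text
time_s: 2.45
ee_pos: [0.419, 0.107, 0.1352]
tool_rot: [0.013, 3.14, 0.0]
wrist_force: [1.1, -0.3, 0.2]
gripper_width: 1.002
grasp_force: 0.0
```

Emit:
{"name": "servo_tool", "arguments": {
  "rows": [
    {"x":0,"y":0,"z":28,"ax":0,"ay":0,"az":0,"claw":0},
    {"x":0,"y":0,"z":28,"ax":0,"ay":0,"az":0,"claw":0},
    {"x":0,"y":0,"z":29,"ax":0,"ay":0,"az":0,"claw":0},
    {"x":0,"y":0,"z":0,"ax":0,"ay":0,"az":0,"claw":0},
    {"x":0,"y":0,"z":0,"ax":0,"ay":0,"az":0,"claw":1},
    {"x":0,"y":0,"z":0,"ax":0,"ay":0,"az":0,"claw":1},
    {"x":0,"y":0,"z":0,"ax":0,"ay":0,"az":0,"claw":1},
    {"x":0,"y":0,"z":0,"ax":0,"ay":0,"az":0,"claw":1}
  ]
}}

```text
time_s: 3.12
ee_pos: [0.4213, 0.1085, 0.0517]
tool_rot: [0.008, 3.139, 0.001]
wrist_force: [0.4, 0.7, -0.1]
gripper_width: 0.453
grasp_force: 0.0
```

```bash
python3 - <<'E'
from h import *
from plant import get_obs,grab_frame
f=grab_frame("wrist");cv2.imwrite("pics/w2.png",cv2.resize(f["color"][:,:,::-1],(800,600)))
o=get_obs();print(o["gripper_width"],o["grasp_force"],o["ee_pos"])
E
```

```text
0.3658175998760961 0.0 [0.4211403  0.10838801 0.05153136]
```

View pics/w2.png

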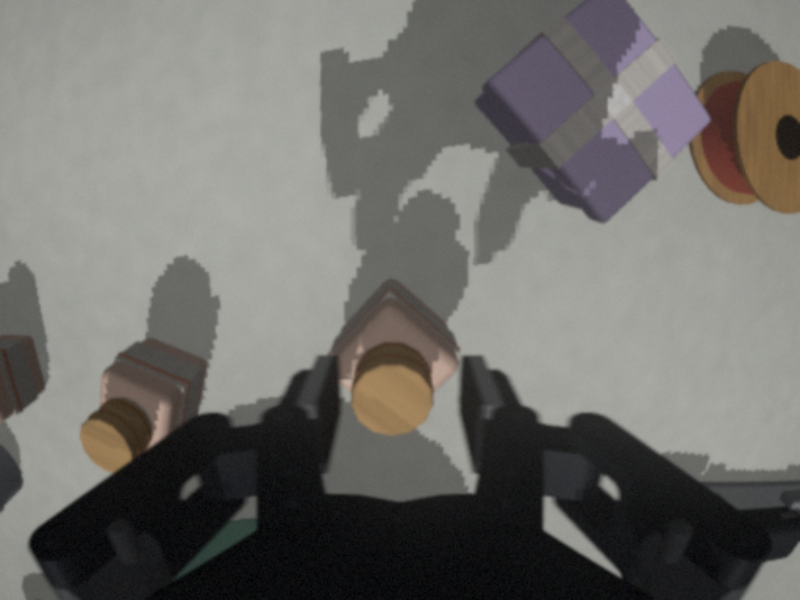

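Fingers straddle the first jar's cap at (392,385) centrally, still closing. Finish the grip, lift and carry.

Emit:
{"name": "servo_tool", "arguments": {
  "rows": [
    {"x":0,"y":0,"z":0,"ax":0,"ay":0,"az":0,"claw":1},
    {"x":0,"y":0,"z":0,"ax":0,"ay":0,"az":0,"claw":1},
    {"x":0,"y":0,"z":0,"ax":0,"ay":0,"az":0,"claw":1},
    {"x":0,"y":0,"z":-35,"ax":0,"ay":0,"az":0,"claw":1},
    {"x":0,"y":0,"z":-40,"ax":0,"ay":0,"az":0,"claw":1},
    {"x":0,"y":0,"z":-40,"ax":0,"ay":0,"az":0,"claw":1},
    {"x":0,"y":0,"z":-30,"ax":0,"ay":0,"az":0,"claw":1},
    {"x":0,"y":0,"z":0,"ax":0,"ay":0,"az":0,"claw":1}
  ]
}}

```text
time_s: 3.83
ee_pos: [0.4229, 0.1092, 0.2011]
tool_rot: [0.008, 3.132, 0.004]
wrist_force: [1.9, -0.5, -1.0]
gripper_width: 0.28
grasp_force: 39.9
```

Emit:
{"name": "servo_tool", "arguments": {
  "rows": [
    {"x":-35,"y":-10,"z":0,"ax":0,"ay":0,"az":0,"claw":1},
    {"x":-35,"y":-11,"z":0,"ax":0,"ay":0,"az":0,"claw":1},
    {"x":-35,"y":-10,"z":0,"ax":0,"ay":0,"az":0,"claw":1},
    {"x":-35,"y":-10,"z":0,"ax":0,"ay":0,"az":0,"claw":1},
    {"x":-35,"y":-11,"z":0,"ax":0,"ay":0,"az":0,"claw":1},
    {"x":-35,"y":-10,"z":0,"ax":0,"ay":0,"az":0,"claw":1},
    {"x":-35,"y":-10,"z":0,"ax":0,"ay":0,"az":0,"claw":1},
    {"x":0,"y":0,"z":0,"ax":0,"ay":0,"az":0,"claw":1}
  ]
}}

```text
time_s: 4.5
ee_pos: [0.6699, 0.031, 0.1933]
tool_rot: [0.015, 3.14, -0.003]
wrist_force: [0.1, -1.3, -0.2]
gripper_width: 0.286
grasp_force: 39.9
```

```bash
python3 - <<'E'
from h import *
from plant import get_obs,grab_frame
f=grab_frame("wrist");pickle.dump(f,open("w3.pkl","wb"));cv2.imwrite("pics/w3.png",cv2.resize(f["color"][:,:,::-1],(800,600)))
o=get_obs();print(o["gripper_width"],o["grasp_force"],o["ee_pos"],o["wrist_force"])
E
```

```text
0.28692323415223503 39.89583134651184 [0.66691966 0.03270157 0.1933384 ] [-0.15803878  0.58355967 -0.23358346]
```

View pics/w3.png

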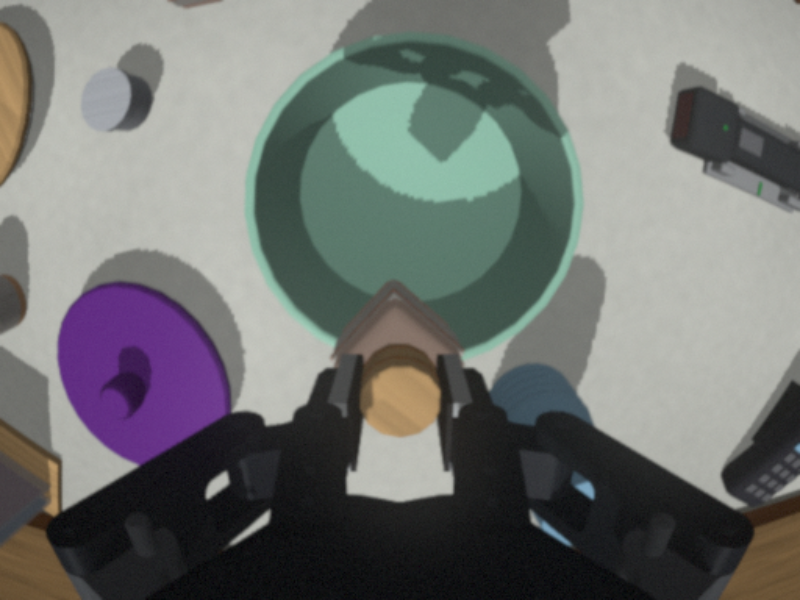

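Jar 1 hangs straight in the grip above the tub's far side; the rim is centred near (414,195). Refit the tub centre from this view.

```bash
python3 - <<'E'
from h import *
from plant import get_obs,grab_frame
w=grab_frame("wrist");o=get_obs();print(o["ee_pos"],o["tool_rot"])
hsv=cv2.cvtColor(w["color"],cv2.COLOR_RGB2HSV);m=cv2.inRange(hsv,np.array((65,25,20)),np.array((90,255,255)));m[235:]=0
c=max(cv2.findContours(m,0,cv2.CHAIN_APPROX_NONE)[0],key=len)[:,0];c=c[c[:,1]<230]
for z in(.107,.112,.117): P=plane(w,c,z,True);print(z,circ(P))
E
```

```text
[0.66505937 0.03421596 0.19374733] [-1.01640148e-02 -3.13945324e+00 -1.58912925e-04]
0.107 [0.61679423 0.03924577 0.08626612]
0.112 [0.61636561 0.0391176  0.08437622]
0.117 [0.61593698 0.03898942 0.08248633]
```

Emit:
{"name": "servo_tool", "arguments": {
  "rows": [
    {"x":0,"y":3,"z":25,"ax":0,"ay":0,"az":0,"claw":1},
    {"x":0,"y":0,"z":33,"ax":0,"ay":0,"az":0,"claw":1},
    {"x":0,"y":0,"z":33,"ax":0,"ay":0,"az":0,"claw":1},
    {"x":0,"y":0,"z":25,"ax":0,"ay":0,"az":0,"claw":1},
    {"x":0,"y":0,"z":16,"ax":0,"ay":0,"az":0,"claw":1},
    {"x":0,"y":0,"z":0,"ax":0,"ay":0,"az":0,"claw":1},
    {"x":0,"y":0,"z":0,"ax":0,"ay":0,"az":0,"claw":1},
    {"x":0,"y":0,"z":0,"ax":0,"ay":0,"az":0,"claw":1}
  ]
}}

```text
time_s: 5.27
ee_pos: [0.6653, 0.0386, 0.065]
tool_rot: [0.007, 3.14, 0.001]
wrist_force: [-0.2, -0.3, 0.1]
gripper_width: 0.289
grasp_force: 39.9
```

Emit:
{"name": "servo_tool", "arguments": {
  "rows": [
    {"x":0,"y":0,"z":0,"ax":0,"ay":0,"az":0,"claw":0.5},
    {"x":0,"y":0,"z":0,"ax":0,"ay":0,"az":0,"claw":0.5},
    {"x":0,"y":0,"z":0,"ax":0,"ay":0,"az":0,"claw":0.5},
    {"x":0,"y":0,"z":-20,"ax":0,"ay":0,"az":0,"claw":0.5},
    {"x":0,"y":0,"z":-40,"ax":0,"ay":0,"az":0,"claw":0.5},
    {"x":0,"y":0,"z":-40,"ax":0,"ay":0,"az":0,"claw":0.5},
    {"x":0,"y":0,"z":-15,"ax":0,"ay":0,"az":0,"claw":0.2},
    {"x":0,"y":0,"z":0,"ax":0,"ay":0,"az":0,"claw":0}
  ]
}}

```text
time_s: 5.93
ee_pos: [0.6676, 0.0384, 0.1845]
tool_rot: [0.008, 3.132, 0.001]
wrist_force: [-0.2, -0.6, 0.0]
gripper_width: 0.767
grasp_force: 0.0
```

```bash
cat > look.py <<'E'
from h import *
from plant import get_obs,grab_frame
import sys
t=grab_frame("top");s=grab_frame("side");o=get_obs();print(np.round(o["ee_pos"],4),np.round(o["tool_rot"],3),round(float(o["gripper_width"]),3),o["time_s"])
for X,g in jars(t,s): print("jar",np.round(X,4),round(g,4))
P=topcirc(s,(5,60,60),(22,255,255),.032,(3000,16000)); print("lidside",circ(P))
if len(sys.argv)>1:
    w=grab_frame("wrist") if len(sys.argv)<3 else {"top":t,"side":s}[sys.argv[2]]
    cv2.imwrite(f"pics/{sys.argv[1]}.png",cv2.resize(w["color"][:,:,::-1],(800,600),interpolation=cv2.INTER_CUBIC))
E
python3 look.py
```

```text
[0.6653 0.0379 0.1796] [0.008 3.139 0.   ] 0.923 6.0333
jar [ 0.4451 -0.1213  0.0597] 0.0001
jar [ 0.3895 -0.2489  0.0567] 0.0006
lidside [ 0.50518853 -0.3688897   0.08712863]
```

Emit:
{"name": "servo_tool", "arguments": {
  "rows": [
    {"x":34,"y":-7,"z":0,"ax":0,"ay":0,"az":0,"claw":0},
    {"x":38,"y":-7,"z":0,"ax":0,"ay":0,"az":0,"claw":0},
    {"x":38,"y":-8,"z":5,"ax":0,"ay":0,"az":0,"claw":0},
    {"x":38,"y":-8,"z":10,"ax":0,"ay":0,"az":0,"claw":0},
    {"x":38,"y":-7,"z":15,"ax":0,"ay":0,"az":0,"claw":0},
    {"x":32,"y":-7,"z":20,"ax":0,"ay":0,"az":0,"claw":0},
    {"x":0,"y":0,"z":10,"ax":0,"ay":0,"az":0,"claw":0},
    {"x":0,"y":0,"z":0,"ax":0,"ay":0,"az":0,"claw":0}
  ]
}}

```text
time_s: 6.7
ee_pos: [0.4426, -0.0059, 0.116]
tool_rot: [-0.009, -3.135, 0.001]
wrist_force: [-0.2, 0.7, -0.4]
gripper_width: 1.006
grasp_force: 0.0
```

```bash
cat > wl.py <<'E'
from h import *
from plant import get_obs,grab_frame
w=grab_frame("wrist");o=get_obs();print(np.round(o["ee_pos"],4),np.round(o["tool_rot"],3),o["time_s"])
for b in blobs(w,(5,80,40),(20,255,255),300,6000)[0]: print(np.round(b[0]/.64),b[1],np.round(plane(w,b[0],.060,True)[0],4))
E
python3 wl.py
```

```text
[ 0.4453 -0.0053  0.1172] [-0.008 -3.139  0.   ] 6.75
[175. 330.] 994 [ 0.445  -0.1168  0.06  ]
[401. 337.] 1147 [ 0.4477 -0.0051  0.06  ]
[ 15. 409.] 1675 [ 0.5039 -0.26    0.06  ]
```

Emit:
{"name": "servo_tool", "arguments": {
  "rows": [
    {"x":0,"y":0,"z":33,"ax":0,"ay":0,"az":0,"claw":0},
    {"x":0,"y":0,"z":34,"ax":0,"ay":0,"az":0,"claw":0},
    {"x":0,"y":0,"z":0,"ax":0,"ay":0,"az":0,"claw":0.5},
    {"x":0,"y":0,"z":0,"ax":0,"ay":0,"az":0,"claw":1},
    {"x":0,"y":0,"z":0,"ax":0,"ay":0,"az":0,"claw":1},
    {"x":0,"y":0,"z":0,"ax":0,"ay":0,"az":0,"claw":1},
    {"x":0,"y":0,"z":0,"ax":0,"ay":0,"az":0,"claw":1},
    {"x":0,"y":0,"z":0,"ax":0,"ay":0,"az":0,"claw":1}
  ]
}}

```text
time_s: 7.42
ee_pos: [0.4481, -0.0051, 0.053]
tool_rot: [0.008, 3.138, -0.0]
wrist_force: [-0.1, 0.0, 6.6]
gripper_width: 0.283
grasp_force: 38.9
```

Emit:
{"name": "servo_tool", "arguments": {
  "rows": [
    {"x":0,"y":0,"z":0,"ax":0,"ay":0,"az":0,"claw":1},
    {"x":0,"y":0,"z":0,"ax":0,"ay":0,"az":0,"claw":1},
    {"x":0,"y":0,"z":-35,"ax":0,"ay":0,"az":0,"claw":1},
    {"x":0,"y":0,"z":-40,"ax":0,"ay":0,"az":0,"claw":1},
    {"x":0,"y":0,"z":-40,"ax":0,"ay":0,"az":0,"claw":1},
    {"x":0,"y":0,"z":-30,"ax":0,"ay":0,"az":0,"claw":1},
    {"x":0,"y":0,"z":0,"ax":0,"ay":0,"az":0,"claw":1},
    {"x":0,"y":0,"z":0,"ax":0,"ay":0,"az":0,"claw":1}
  ]
}}

```text
time_s: 8.08
ee_pos: [0.4478, -0.0051, 0.199]
tool_rot: [0.009, 3.136, -0.001]
wrist_force: [-0.6, 0.3, -1.3]
gripper_width: 0.283
grasp_force: 40.0
```

Emit:
{"name": "servo_tool", "arguments": {
  "rows": [
    {"x":-30,"y":10,"z":0,"ax":0,"ay":0,"az":0,"claw":1},
    {"x":-32,"y":12,"z":0,"ax":0,"ay":0,"az":0,"claw":1},
    {"x":-30,"y":11,"z":0,"ax":0,"ay":0,"az":0,"claw":1},
    {"x":-30,"y":10,"z":0,"ax":0,"ay":0,"az":0,"claw":1},
    {"x":0,"y":0,"z":0,"ax":0,"ay":0,"az":0,"claw":1},
    {"x":0,"y":0,"z":20,"ax":0,"ay":0,"az":0,"claw":1},
    {"x":0,"y":0,"z":30,"ax":0,"ay":0,"az":0,"claw":1},
    {"x":0,"y":0,"z":30,"ax":0,"ay":0,"az":0,"claw":1}
  ]
}}

```text
time_s: 8.75
ee_pos: [0.5686, 0.0374, 0.115]
tool_rot: [0.007, 3.141, 0.0]
wrist_force: [0.3, -0.6, -0.4]
gripper_width: 0.284
grasp_force: 40.0
```

Emit:
{"name": "servo_tool", "arguments": {
  "rows": [
    {"x":0,"y":0,"z":30,"ax":0,"ay":0,"az":0,"claw":1},
    {"x":0,"y":0,"z":27,"ax":0,"ay":0,"az":0,"claw":1},
    {"x":0,"y":0,"z":0,"ax":0,"ay":0,"az":0,"claw":1},
    {"x":0,"y":0,"z":0,"ax":0,"ay":0,"az":0,"claw":1},
    {"x":0,"y":0,"z":0,"ax":0,"ay":0,"az":0,"claw":0.5},
    {"x":0,"y":0,"z":0,"ax":0,"ay":0,"az":0,"claw":0.5},
    {"x":0,"y":0,"z":0,"ax":0,"ay":0,"az":0,"claw":0.5},
    {"x":0,"y":0,"z":0,"ax":0,"ay":0,"az":0,"claw":0.5}
  ]
}}

```text
time_s: 9.42
ee_pos: [0.5702, 0.0378, 0.0605]
tool_rot: [0.007, 3.138, 0.001]
wrist_force: [3.6, 2.6, 3.7]
gripper_width: 0.506
grasp_force: 0.0
```

Emit:
{"name": "servo_tool", "arguments": {
  "rows": [
    {"x":0,"y":0,"z":-20,"ax":0,"ay":0,"az":0,"claw":0.5},
    {"x":0,"y":0,"z":-40,"ax":0,"ay":0,"az":0,"claw":0.5},
    {"x":0,"y":0,"z":-40,"ax":0,"ay":0,"az":0,"claw":0.4},
    {"x":0,"y":0,"z":-20,"ax":0,"ay":0,"az":0,"claw":0.2},
    {"x":0,"y":0,"z":0,"ax":0,"ay":0,"az":7,"claw":0},
    {"x":0,"y":0,"z":0,"ax":0,"ay":0,"az":7,"claw":0},
    {"x":0,"y":0,"z":0,"ax":0,"ay":0,"az":7,"claw":0},
    {"x":0,"y":0,"z":0,"ax":0,"ay":0,"az":7,"claw":0}
  ]
}}

```text
time_s: 10.08
ee_pos: [0.5677, 0.0366, 0.1795]
tool_rot: [-0.778, -3.042, 0.002]
wrist_force: [0.1, 0.3, -0.2]
gripper_width: 1.0
grasp_force: 0.0
```

Emit:
{"name": "servo_tool", "arguments": {
  "rows": [
    {"x":0,"y":0,"z":0,"ax":0,"ay":0,"az":7,"claw":0},
    {"x":0,"y":0,"z":0,"ax":0,"ay":0,"az":7,"claw":0},
    {"x":0,"y":0,"z":0,"ax":0,"ay":0,"az":7,"claw":0},
    {"x":0,"y":0,"z":0,"ax":0,"ay":0,"az":7,"claw":0},
    {"x":0,"y":0,"z":0,"ax":0,"ay":0,"az":7,"claw":0},
    {"x":0,"y":0,"z":0,"ax":0,"ay":0,"az":7,"claw":0},
    {"x":0,"y":0,"z":0,"ax":0,"ay":0,"az":7,"claw":0},
    {"x":0,"y":0,"z":0,"ax":0,"ay":0,"az":7,"claw":0}
  ]
}}

```text
time_s: 10.75
ee_pos: [0.5676, 0.0368, 0.1792]
tool_rot: [-2.115, -2.321, 0.003]
wrist_force: [1.0, -0.8, -0.1]
gripper_width: 0.996
grasp_force: 0.0
```

```bash
python3 look.py l4; python3 wl.py
```

```text
[0.5678 0.0371 0.1792] [-2.11  -2.326  0.003] 1.001 10.85
jar [ 0.4455 -0.1179  0.0569] 0.0009
jar [ 0.3835 -0.2199  0.0566] 0.0003
lidside [ 0.50514416 -0.36888051  0.08714907]
[0.5682 0.0372 0.1792] [-2.103e+00 -2.333e+00  2.000e-03] 10.95
[392. 294.] 714 [0.5633 0.0337 0.06  ]
[556. 310.] 696 [0.6643 0.034  0.06  ]
[780. 462.] 2462 [ 0.9422 -0.0914  0.06  ]
```

View pics/l4.png

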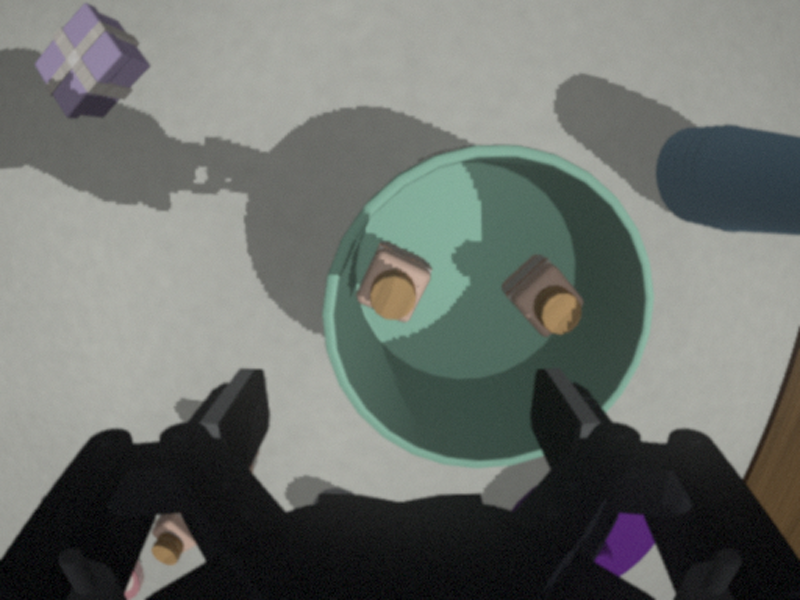

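Two jars stand in the tub, caps at (392,294) and (556,310). Jar 4 was knocked to (0.3835, −0.220). Next, jar 3 at (0.4455, −0.118).

Emit:
{"name": "servo_tool", "arguments": {
  "rows": [
    {"x":0,"y":0,"z":0,"ax":0,"ay":0,"az":5.6,"claw":0},
    {"x":-20,"y":-16,"z":0,"ax":0,"ay":0,"az":0,"claw":0},
    {"x":-26,"y":-20,"z":0,"ax":0,"ay":0,"az":0,"claw":0},
    {"x":-28,"y":-22,"z":0,"ax":0,"ay":0,"az":0,"claw":0},
    {"x":-28,"y":-22,"z":10,"ax":0,"ay":0,"az":0,"claw":0},
    {"x":-28,"y":-22,"z":20,"ax":0,"ay":0,"az":0,"claw":0},
    {"x":-25,"y":-20,"z":20,"ax":0,"ay":0,"az":0,"claw":0},
    {"x":0,"y":0,"z":10,"ax":0,"ay":0,"az":0,"claw":0}
  ]
}}

```text
time_s: 11.62
ee_pos: [0.4414, -0.123, 0.118]
tool_rot: [-2.221, -2.218, 0.008]
wrist_force: [-0.7, -0.1, 0.1]
gripper_width: 1.002
grasp_force: 0.0
```

```bash
python3 wl.py
```

```text
[ 0.4432 -0.1204  0.117 ] [-2.219 -2.219  0.006] 11.6667
[410. 310.] 1131 [ 0.4452 -0.1166  0.06  ]
[297. 484.] 800 [ 0.3841 -0.2177  0.06  ]
```

Emit:
{"name": "servo_tool", "arguments": {
  "rows": [
    {"x":0,"y":0,"z":31,"ax":0,"ay":0,"az":0,"claw":0},
    {"x":0,"y":0,"z":32,"ax":0,"ay":0,"az":0,"claw":0},
    {"x":0,"y":0,"z":0,"ax":0,"ay":0,"az":0,"claw":0.5},
    {"x":0,"y":0,"z":0,"ax":0,"ay":0,"az":0,"claw":1},
    {"x":0,"y":0,"z":0,"ax":0,"ay":0,"az":0,"claw":1},
    {"x":0,"y":0,"z":0,"ax":0,"ay":0,"az":0,"claw":1},
    {"x":0,"y":0,"z":0,"ax":0,"ay":0,"az":0,"claw":1},
    {"x":0,"y":0,"z":0,"ax":0,"ay":0,"az":0,"claw":1}
  ]
}}

```text
time_s: 12.33
ee_pos: [0.4481, -0.118, 0.0579]
tool_rot: [2.217, 2.223, 0.002]
wrist_force: [-1.4, 0.6, 8.1]
gripper_width: 0.277
grasp_force: 38.8
```

Emit:
{"name": "servo_tool", "arguments": {
  "rows": [
    {"x":0,"y":0,"z":0,"ax":0,"ay":0,"az":0,"claw":1},
    {"x":0,"y":0,"z":0,"ax":0,"ay":0,"az":0,"claw":1},
    {"x":0,"y":0,"z":-35,"ax":0,"ay":0,"az":0,"claw":1},
    {"x":0,"y":0,"z":-40,"ax":0,"ay":0,"az":0,"claw":1},
    {"x":0,"y":0,"z":-40,"ax":0,"ay":0,"az":0,"claw":1},
    {"x":0,"y":0,"z":-30,"ax":0,"ay":0,"az":0,"claw":1},
    {"x":0,"y":0,"z":0,"ax":0,"ay":0,"az":0,"claw":1},
    {"x":0,"y":0,"z":0,"ax":0,"ay":0,"az":0,"claw":1}
  ]
}}

```text
time_s: 13.0
ee_pos: [0.4483, -0.118, 0.2039]
tool_rot: [2.215, 2.221, 0.005]
wrist_force: [0.2, 0.2, -1.3]
gripper_width: 0.278
grasp_force: 39.7
```

Emit:
{"name": "servo_tool", "arguments": {
  "rows": [
    {"x":18,"y":28,"z":0,"ax":0,"ay":0,"az":0,"claw":1},
    {"x":18,"y":28,"z":0,"ax":0,"ay":0,"az":0,"claw":1},
    {"x":18,"y":28,"z":0,"ax":0,"ay":0,"az":0,"claw":1},
    {"x":18,"y":28,"z":0,"ax":0,"ay":0,"az":0,"claw":1},
    {"x":18,"y":28,"z":0,"ax":0,"ay":0,"az":0,"claw":1},
    {"x":18,"y":29,"z":0,"ax":0,"ay":0,"az":0,"claw":1},
    {"x":0,"y":0,"z":0,"ax":0,"ay":0,"az":0,"claw":1},
    {"x":0,"y":0,"z":0,"ax":0,"ay":0,"az":0,"claw":1}
  ]
}}

```text
time_s: 13.67
ee_pos: [0.6162, -0.0076, 0.1991]
tool_rot: [-2.214, -2.225, 0.003]
wrist_force: [-1.0, -1.2, -1.5]
gripper_width: 0.277
grasp_force: 39.8
```

Emit:
{"name": "servo_tool", "arguments": {
  "rows": [
    {"x":0,"y":0,"z":20,"ax":0,"ay":0,"az":0,"claw":1},
    {"x":0,"y":0,"z":30,"ax":0,"ay":0,"az":0,"claw":1},
    {"x":0,"y":0,"z":30,"ax":0,"ay":0,"az":0,"claw":1},
    {"x":0,"y":0,"z":30,"ax":0,"ay":0,"az":0,"claw":1},
    {"x":0,"y":0,"z":26,"ax":0,"ay":0,"az":0,"claw":1},
    {"x":0,"y":0,"z":0,"ax":0,"ay":0,"az":0,"claw":1},
    {"x":0,"y":0,"z":0,"ax":0,"ay":0,"az":0,"claw":1},
    {"x":0,"y":0,"z":0,"ax":0,"ay":0,"az":0,"claw":1}
  ]
}}

```text
time_s: 14.33
ee_pos: [0.616, -0.0102, 0.0661]
tool_rot: [2.22, 2.222, -0.0]
wrist_force: [1.0, -0.4, -1.3]
gripper_width: 0.278
grasp_force: 52.5
```

Emit:
{"name": "servo_tool", "arguments": {
  "rows": [
    {"x":0,"y":0,"z":0,"ax":0,"ay":0,"az":0,"claw":0.5},
    {"x":0,"y":0,"z":0,"ax":0,"ay":0,"az":0,"claw":0.5},
    {"x":0,"y":0,"z":0,"ax":0,"ay":0,"az":0,"claw":0.5},
    {"x":0,"y":0,"z":0,"ax":0,"ay":0,"az":0,"claw":0.5},
    {"x":0,"y":0,"z":-20,"ax":0,"ay":0,"az":0,"claw":0.5},
    {"x":0,"y":0,"z":-40,"ax":0,"ay":0,"az":0,"claw":0.5},
    {"x":0,"y":0,"z":-40,"ax":0,"ay":0,"az":0,"claw":0.4},
    {"x":0,"y":0,"z":-20,"ax":0,"ay":0,"az":0,"claw":0}
  ]
}}

```text
time_s: 15.0
ee_pos: [0.6177, -0.0097, 0.1903]
tool_rot: [2.216, 2.22, 0.006]
wrist_force: [1.3, -0.3, 1.2]
gripper_width: 0.723
grasp_force: 0.0
```

Emit:
{"name": "servo_tool", "arguments": {
  "rows": [
    {"x":-20,"y":-24,"z":0,"ax":0,"ay":0,"az":0,"claw":0},
    {"x":-26,"y":-28,"z":0,"ax":0,"ay":0,"az":0,"claw":0},
    {"x":-26,"y":-28,"z":0,"ax":0,"ay":0,"az":0,"claw":0},
    {"x":-26,"y":-28,"z":0,"ax":0,"ay":0,"az":0,"claw":0},
    {"x":-26,"y":-28,"z":0,"ax":0,"ay":0,"az":0,"claw":0},
    {"x":-26,"y":-28,"z":0,"ax":0,"ay":0,"az":0,"claw":0},
    {"x":-26,"y":-28,"z":5,"ax":0,"ay":0,"az":0,"claw":0},
    {"x":-26,"y":-28,"z":10,"ax":0,"ay":0,"az":0,"claw":0}
  ]
}}

```text
time_s: 15.67
ee_pos: [0.3958, -0.2132, 0.1715]
tool_rot: [2.217, 2.222, 0.002]
wrist_force: [1.2, -0.1, -0.3]
gripper_width: 1.001
grasp_force: 0.0
```

```bash
python3 look.py; python3 wl.py
```

```text
[ 0.391 -0.216  0.17 ] [-2.228 -2.213  0.005] 1.0 15.7667
lidside [ 0.50518408 -0.36889526  0.08713929]
[ 0.3939 -0.214   0.1705] [-2.226e+00 -2.217e+00  1.000e-03] 15.8167
[388. 300.] 722 [ 0.3835 -0.2198  0.06  ]
[611. 396.] 1326 [ 0.5291 -0.287   0.06  ]
[497. 447.] 4076 [ 0.4533 -0.3214  0.06  ]
[746. 441.] 532 [ 0.6745 -0.3426  0.06  ]
[784. 493.] 429 [ 0.7636 -0.4187  0.06  ]
```

Emit:
{"name": "servo_tool", "arguments": {
  "rows": [
    {"x":-7,"y":-12,"z":20,"ax":0,"ay":0,"az":0,"claw":0},
    {"x":0,"y":0,"z":33,"ax":0,"ay":0,"az":0,"claw":0},
    {"x":0,"y":0,"z":0,"ax":0,"ay":0,"az":0,"claw":0},
    {"x":0,"y":0,"z":0,"ax":0,"ay":0,"az":0,"claw":0},
    {"x":0,"y":0,"z":0,"ax":0,"ay":0,"az":0,"claw":0}
  ]
}}

```text
time_s: 16.23
ee_pos: [0.3857, -0.2186, 0.1183]
tool_rot: [2.217, 2.225, 0.001]
wrist_force: [1.0, -0.4, -0.9]
gripper_width: 1.0
grasp_force: 0.0
```

```bash
python3 wl.py
```

```text
[ 0.3859 -0.2188  0.1186] [2.217e+00 2.224e+00 1.000e-03] 16.2833
[395. 326.] 1152 [ 0.383  -0.2202  0.06  ]
[637. 417.] 912 [ 0.5162 -0.2747  0.06  ]
[507. 468.] 2127 [ 0.4438 -0.3022  0.06  ]
[779. 477.] 613 [ 0.6687 -0.3441  0.06  ]
[623. 538.] 788 [ 0.5332 -0.3711  0.06  ]
```

Emit:
{"name": "servo_tool", "arguments": {
  "rows": [
    {"x":-1,"y":-2,"z":31,"ax":0,"ay":0,"az":0,"claw":0},
    {"x":0,"y":0,"z":32,"ax":0,"ay":0,"az":0,"claw":0},
    {"x":0,"y":0,"z":0,"ax":0,"ay":0,"az":0,"claw":0.5},
    {"x":0,"y":0,"z":0,"ax":0,"ay":0,"az":0,"claw":1},
    {"x":0,"y":0,"z":0,"ax":0,"ay":0,"az":0,"claw":1},
    {"x":0,"y":0,"z":0,"ax":0,"ay":0,"az":0,"claw":1},
    {"x":0,"y":0,"z":0,"ax":0,"ay":0,"az":0,"claw":1},
    {"x":0,"y":0,"z":0,"ax":0,"ay":0,"az":0,"claw":1}
  ]
}}

```text
time_s: 16.95
ee_pos: [0.3836, -0.2204, 0.0561]
tool_rot: [2.217, 2.222, 0.002]
wrist_force: [-1.4, 1.0, 11.1]
gripper_width: 0.281
grasp_force: 38.7
```

Emit:
{"name": "servo_tool", "arguments": {
  "rows": [
    {"x":0,"y":0,"z":0,"ax":0,"ay":0,"az":0,"claw":1},
    {"x":0,"y":0,"z":0,"ax":0,"ay":0,"az":0,"claw":1},
    {"x":0,"y":0,"z":-35,"ax":0,"ay":0,"az":0,"claw":1},
    {"x":0,"y":0,"z":-40,"ax":0,"ay":0,"az":0,"claw":1},
    {"x":0,"y":0,"z":-40,"ax":0,"ay":0,"az":0,"claw":1},
    {"x":0,"y":0,"z":-30,"ax":0,"ay":0,"az":0,"claw":1},
    {"x":0,"y":0,"z":0,"ax":0,"ay":0,"az":0,"claw":1},
    {"x":0,"y":0,"z":0,"ax":0,"ay":0,"az":0,"claw":1}
  ]
}}

```text
time_s: 17.62
ee_pos: [0.3834, -0.2205, 0.2019]
tool_rot: [2.215, 2.22, 0.003]
wrist_force: [-0.4, 0.7, -0.7]
gripper_width: 0.28
grasp_force: 39.9
```

Emit:
{"name": "servo_tool", "arguments": {
  "rows": [
    {"x":30,"y":23,"z":0,"ax":0,"ay":0,"az":0,"claw":1},
    {"x":31,"y":24,"z":0,"ax":0,"ay":0,"az":0,"claw":1},
    {"x":31,"y":24,"z":0,"ax":0,"ay":0,"az":0,"claw":1},
    {"x":31,"y":24,"z":0,"ax":0,"ay":0,"az":0,"claw":1},
    {"x":31,"y":24,"z":0,"ax":0,"ay":0,"az":0,"claw":1},
    {"x":31,"y":23,"z":0,"ax":0,"ay":0,"az":0,"claw":1},
    {"x":31,"y":23,"z":0,"ax":0,"ay":0,"az":0,"claw":1},
    {"x":30,"y":23,"z":0,"ax":0,"ay":0,"az":0,"claw":1}
  ]
}}

```text
time_s: 18.28
ee_pos: [0.5699, 0.0283, 0.1981]
tool_rot: [-2.218, -2.223, 0.003]
wrist_force: [0.3, -0.8, -0.0]
gripper_width: 0.281
grasp_force: 39.9
```

Emit:
{"name": "servo_tool", "arguments": {
  "rows": [
    {"x":30,"y":23,"z":0,"ax":0,"ay":0,"az":0,"claw":1},
    {"x":30,"y":23,"z":0,"ax":0,"ay":0,"az":0,"claw":1},
    {"x":0,"y":0,"z":0,"ax":0,"ay":0,"az":0,"claw":1},
    {"x":0,"y":0,"z":0,"ax":0,"ay":0,"az":0,"claw":1},
    {"x":0,"y":0,"z":0,"ax":0,"ay":0,"az":0,"claw":1}
  ]
}}

```text
time_s: 18.7
ee_pos: [0.6148, 0.0858, 0.1979]
tool_rot: [-2.218, -2.223, 0.005]
wrist_force: [-1.0, 0.1, -1.2]
gripper_width: 0.282
grasp_force: 39.9
```

Emit:
{"name": "servo_tool", "arguments": {
  "rows": [
    {"x":0,"y":2,"z":20,"ax":0,"ay":0,"az":0,"claw":1},
    {"x":0,"y":0,"z":30,"ax":0,"ay":0,"az":0,"claw":1},
    {"x":0,"y":0,"z":30,"ax":0,"ay":0,"az":0,"claw":1},
    {"x":0,"y":0,"z":30,"ax":0,"ay":0,"az":0,"claw":1},
    {"x":0,"y":0,"z":24,"ax":0,"ay":0,"az":0,"claw":1},
    {"x":0,"y":0,"z":0,"ax":0,"ay":0,"az":0,"claw":1},
    {"x":0,"y":0,"z":0,"ax":0,"ay":0,"az":0,"claw":1},
    {"x":0,"y":0,"z":0,"ax":0,"ay":0,"az":0,"claw":1}
  ]
}}

```text
time_s: 19.37
ee_pos: [0.6182, 0.0854, 0.0666]
tool_rot: [2.22, 2.221, 0.001]
wrist_force: [0.1, 0.2, -0.4]
gripper_width: 0.28
grasp_force: 47.6
```

Emit:
{"name": "servo_tool", "arguments": {
  "rows": [
    {"x":0,"y":0,"z":0,"ax":0,"ay":0,"az":0,"claw":0.5},
    {"x":0,"y":0,"z":0,"ax":0,"ay":0,"az":0,"claw":0.5},
    {"x":0,"y":0,"z":0,"ax":0,"ay":0,"az":0,"claw":0.5},
    {"x":0,"y":0,"z":0,"ax":0,"ay":0,"az":0,"claw":0.5},
    {"x":0,"y":0,"z":-20,"ax":0,"ay":0,"az":0,"claw":0.5},
    {"x":0,"y":0,"z":-40,"ax":0,"ay":0,"az":0,"claw":0.5},
    {"x":0,"y":0,"z":-40,"ax":0,"ay":0,"az":0,"claw":0.4},
    {"x":0,"y":0,"z":-30,"ax":0,"ay":0,"az":0,"claw":0}
  ]
}}

```text
time_s: 20.03
ee_pos: [0.6184, 0.0865, 0.1987]
tool_rot: [2.218, 2.223, 0.003]
wrist_force: [1.5, 0.9, 1.3]
gripper_width: 0.726
grasp_force: 0.0
```

Emit:
{"name": "servo_tool", "arguments": {
  "rows": [
    {"x":-30,"y":-7,"z":0,"ax":0,"ay":0,"az":0,"claw":0},
    {"x":-38,"y":-9,"z":0,"ax":0,"ay":0,"az":0,"claw":0},
    {"x":-38,"y":-9,"z":0,"ax":0,"ay":0,"az":0,"claw":0},
    {"x":-38,"y":-9,"z":0,"ax":0,"ay":0,"az":0,"claw":0},
    {"x":-16,"y":0,"z":0,"ax":0,"ay":0,"az":0,"claw":0},
    {"x":0,"y":0,"z":0,"ax":0,"ay":0,"az":0,"claw":0},
    {"x":0,"y":0,"z":0,"ax":0,"ay":0,"az":0,"claw":0},
    {"x":0,"y":0,"z":0,"ax":0,"ay":0,"az":0,"claw":0}
  ]
}}

```text
time_s: 20.7
ee_pos: [0.5844, -0.0722, 0.1954]
tool_rot: [-2.217, -2.225, -0.002]
wrist_force: [-1.0, -0.3, -0.2]
gripper_width: 0.998
grasp_force: 0.0
```

```bash
python3 look.py l5; python3 wl.py; python3 - <<'E'
from h import *
from plant import get_obs,grab_frame
w=grab_frame("wrist");pickle.dump(w,open("w5.pkl","wb"))
hsv=cv2.cvtColor(w["color"],cv2.COLOR_RGB2HSV);m=cv2.inRange(hsv,np.array((65,25,20)),np.array((90,255,255)))
c=max(cv2.findContours(m,0,cv2.CHAIN_APPROX_NONE)[0],key=len)[:,0]
for z in(.107,.112): P=plane(w,c,z,True);print(z,circ(P))
E
```

```text
[ 0.5845 -0.0715  0.1953] [-2.216e+00 -2.226e+00 -1.000e-03] 0.999 20.8
jar [0.6195 0.0862 0.0622] 0.0004
lidside [ 0.50517835 -0.36888236  0.08712274]
[ 0.5844 -0.0719  0.1952] [-2.216 -2.226 -0.   ] 20.9
[459.  24.] 693 [0.6183 0.0884 0.06  ]
[364. 105.] 684 [0.5623 0.0362 0.06  ]
[533. 111.] 673 [0.6637 0.0362 0.06  ]
[452. 182.] 668 [ 0.615  -0.0099  0.06  ]
[780. 443.] 3017 [ 0.9538 -0.2255  0.06  ]
[641. 563.] 461 [ 0.8231 -0.3514  0.06  ]
0.107 [0.61739435 0.02413121 0.07663352]
0.112 [0.61666541 0.02352863 0.07497645]
```

View pics/l5.png

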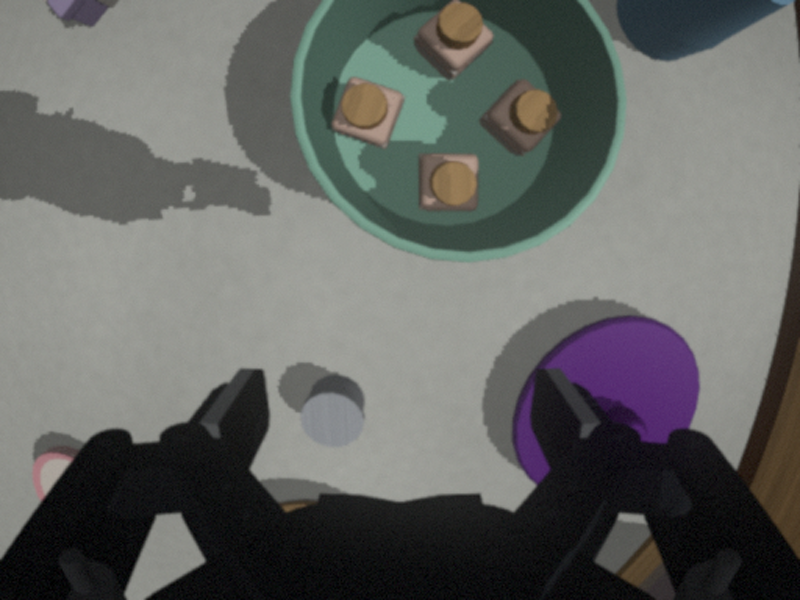

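All four jars stand upright in the tub. On to the lid.

Emit:
{"name": "servo_tool", "arguments": {
  "rows": [
    {"x":-35,"y":-10,"z":0,"ax":0,"ay":0,"az":0,"claw":0},
    {"x":-38,"y":-10,"z":0,"ax":0,"ay":0,"az":0,"claw":0},
    {"x":-38,"y":-10,"z":0,"ax":0,"ay":0,"az":0,"claw":0},
    {"x":-38,"y":-10,"z":0,"ax":0,"ay":0,"az":0,"claw":0},
    {"x":-38,"y":-10,"z":0,"ax":0,"ay":0,"az":0,"claw":0},
    {"x":-38,"y":-10,"z":10,"ax":0,"ay":0,"az":0,"claw":0},
    {"x":-38,"y":-10,"z":15,"ax":0,"ay":0,"az":0,"claw":0},
    {"x":-34,"y":-10,"z":10,"ax":0,"ay":0,"az":0,"claw":0}
  ]
}}

```text
time_s: 21.62
ee_pos: [0.5042, -0.3722, 0.1596]
tool_rot: [2.219, 2.224, -0.001]
wrist_force: [0.4, -0.3, -1.0]
gripper_width: 1.004
grasp_force: 0.0
```

Emit:
{"name": "servo_tool", "arguments": {
  "rows": [
    {"x":0,"y":0,"z":10,"ax":0,"ay":0,"az":0,"claw":0},
    {"x":0,"y":0,"z":0,"ax":0,"ay":0,"az":0,"claw":0},
    {"x":0,"y":0,"z":0,"ax":0,"ay":0,"az":0,"claw":0},
    {"x":0,"y":0,"z":0,"ax":0,"ay":0,"az":0,"claw":0}
  ]
}}

```text
time_s: 21.95
ee_pos: [0.5061, -0.3687, 0.1508]
tool_rot: [2.216, 2.226, 0.002]
wrist_force: [0.9, 0.1, -0.1]
gripper_width: 0.997
grasp_force: 0.0
```

```bash
python3 look.py l6; python3 - <<'E'
from h import *
w=pickle.load(open("w5.pkl","rb"))
hsv=cv2.cvtColor(w["color"],cv2.COLOR_RGB2HSV);m=cv2.inRange(hsv,np.array((65,25,20)),np.array((90,255,255)))
c=max(cv2.findContours(m,0,cv2.CHAIN_APPROX_NONE)[0],key=len)[:,0];c=c[(c[:,1]>3)&((c[:,1]>90)|(c[:,0]<215))&(c[:,0]<400)]
for z in(.107,.112):
    P=plane(w,c,z,True);v=circ(P);print(z,v,len(c),np.std(np.hypot(*(P[:,:2]-v[:2]).T)-v[2]))
E
```

```text
[ 0.5062 -0.3689  0.1513] [2.215e+00 2.226e+00 1.000e-03] 1.001 22.05
jar [0.6195 0.086  0.0623] 0.0002
lidside [ 0.50519542 -0.36888672  0.08711959]
0.107 [0.61571316 0.03876816 0.08688234] 331 0.0003026967228597493
0.112 [0.61501883 0.03785667 0.08500281] 331 0.0002961481574309791
```

View pics/l6.png

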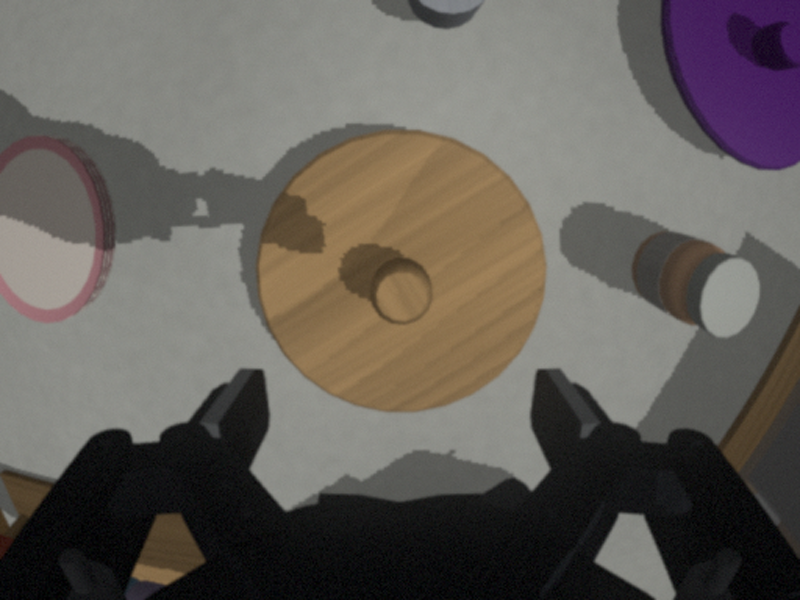

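Lid directly below: knob top at (404,289), flange centred near (402,270).

```bash
python3 - <<'E'
from h import *
from plant import grab_frame
w=grab_frame("wrist");s=grab_frame("side")
hsv=cv2.cvtColor(w["color"],cv2.COLOR_RGB2HSV);m=cv2.inRange(hsv,np.array((5,60,20)),np.array((24,255,255)));
m[:, :150]=0;m[:,360:]=0;m[270:]=0;m=cv2.morphologyEx(m,cv2.MORPH_CLOSE,np.ones((9,9)))
c=max(cv2.findContours(m,0,cv2.CHAIN_APPROX_NONE)[0],key=len)[:,0]
for z in(.027,.032): print(z,circ(plane(w,c,z,True)))
print("knob",plane(w,np.array([[404,289]])*.64,.064,True), tri(w,np.array([404,289])*.64,s,np.array([477,491])*.64,(1,0)))
E
```

```text
0.027 [ 0.50636458 -0.36456302  0.08766248]
0.032 [ 0.50634072 -0.36336262  0.08602174]
knob [[ 0.50786038 -0.36071102  0.064     ]] (array([ 0.50842719, -0.36155334,  0.06172798]), np.float64(0.0011787118086608295))
```

Emit:
{"name": "servo_tool", "arguments": {
  "rows": [
    {"x":7,"y":1,"z":25,"ax":0,"ay":0,"az":0,"claw":0},
    {"x":0,"y":0,"z":35,"ax":0,"ay":0,"az":0,"claw":0},
    {"x":0,"y":0,"z":30,"ax":0,"ay":0,"az":0,"claw":0},
    {"x":0,"y":0,"z":20,"ax":0,"ay":0,"az":0,"claw":0},
    {"x":0,"y":0,"z":0,"ax":0,"ay":0,"az":0,"claw":0.5},
    {"x":0,"y":0,"z":0,"ax":0,"ay":0,"az":0,"claw":1},
    {"x":0,"y":0,"z":0,"ax":0,"ay":0,"az":0,"claw":1},
    {"x":0,"y":0,"z":0,"ax":0,"ay":0,"az":0,"claw":1}
  ],
  "force": 70
}}

```text
time_s: 22.87
ee_pos: [0.507, -0.3641, 0.0424]
tool_rot: [2.217, 2.221, 0.001]
wrist_force: [0.7, -0.9, 1.1]
gripper_width: 0.454
grasp_force: 0.0
```

Emit:
{"name": "servo_tool", "arguments": {
  "rows": [
    {"x":0,"y":0,"z":0,"ax":0,"ay":0,"az":0,"claw":1},
    {"x":0,"y":0,"z":0,"ax":0,"ay":0,"az":0,"claw":1},
    {"x":0,"y":0,"z":0,"ax":0,"ay":0,"az":0,"claw":1},
    {"x":0,"y":0,"z":-5,"ax":0,"ay":0,"az":0,"claw":1},
    {"x":0,"y":0,"z":-10,"ax":0,"ay":0,"az":0,"claw":1},
    {"x":0,"y":0,"z":-15,"ax":0,"ay":0,"az":0,"claw":1},
    {"x":0,"y":0,"z":-15,"ax":0,"ay":0,"az":0,"claw":1},
    {"x":0,"y":0,"z":0,"ax":0,"ay":0,"az":0,"claw":1}
  ]
}}

```text
time_s: 23.53
ee_pos: [0.5073, -0.3646, 0.0893]
tool_rot: [2.216, 2.22, 0.001]
wrist_force: [0.5, -0.5, -2.0]
gripper_width: 0.362
grasp_force: 69.5
```

```bash
python3 look.py l7
```

```text
[ 0.5062 -0.3636  0.0864] [2.218e+00 2.223e+00 1.000e-03] 0.362 23.6333
jar [0.6195 0.0862 0.0622] 0.0004
lidside [ 0.52049477 -0.34591705  0.08646097]
```

View pics/l7.png

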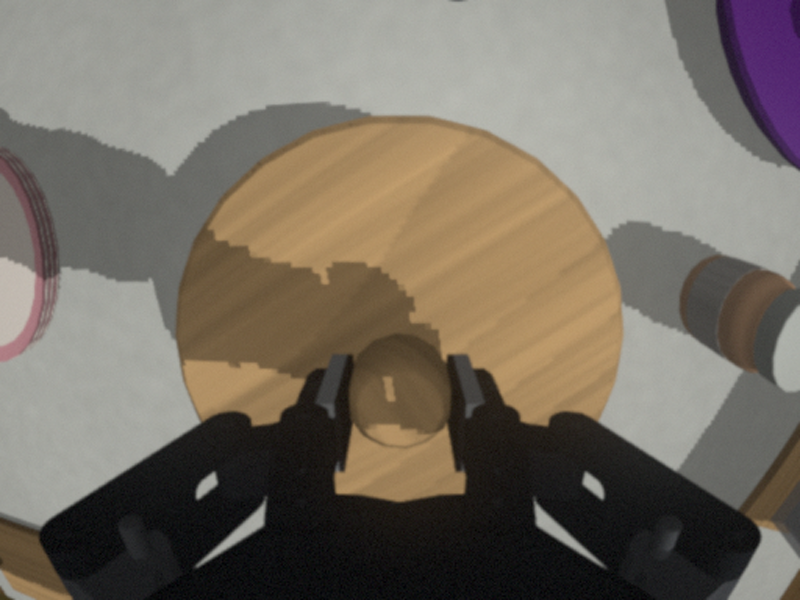

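Lid held by the knob and level; the knob is between the fingers at (400,390). Lift, and work out its centre in the grip.

Emit:
{"name": "servo_tool", "arguments": {
  "rows": [
    {"x":0,"y":0,"z":-25,"ax":0,"ay":0,"az":0,"claw":1},
    {"x":0,"y":0,"z":-30,"ax":0,"ay":0,"az":0,"claw":1},
    {"x":0,"y":0,"z":-30,"ax":0,"ay":0,"az":0,"claw":1},
    {"x":0,"y":0,"z":-30,"ax":0,"ay":0,"az":0,"claw":1},
    {"x":0,"y":0,"z":0,"ax":0,"ay":0,"az":0,"claw":1},
    {"x":0,"y":0,"z":0,"ax":0,"ay":0,"az":0,"claw":1},
    {"x":0,"y":0,"z":0,"ax":0,"ay":0,"az":0,"claw":1}
  ]
}}

```text
time_s: 24.27
ee_pos: [0.5051, -0.3627, 0.1988]
tool_rot: [-2.217, -2.222, 0.001]
wrist_force: [-0.3, 0.5, -3.1]
gripper_width: 0.365
grasp_force: 70.1
```

```bash
cat > lidfit.py <<'E'
from h import *
from plant import grab_frame,get_obs
w=grab_frame("wrist");o=get_obs();p=o["ee_pos"];print(p,o["gripper_width"],o["grasp_force"])
hsv=cv2.cvtColor(w["color"],cv2.COLOR_RGB2HSV);m=cv2.inRange(hsv,np.array((5,60,20)),np.array((24,255,255)));m[262:]=0
m=cv2.morphologyEx(m,cv2.MORPH_CLOSE,np.ones((5,5)))
c=max(cv2.findContours(m,0,cv2.CHAIN_APPROX_NONE)[0],key=len)[:,0];c=c[c[:,1]<255]
for dz in(.008,.010,.013):
    P=plane(w,c,p[2]-dz,True);v=circ(P);print(dz,v,"off",v[:2]-p[:2],np.std(np.hypot(*(P[:,:2]-v[:2]).T)-v[2]))
E
python3 lidfit.py
```

```text
[ 0.50492468 -0.36254886  0.1983204 ] 0.3618484315063663 70.06105899810791
0.008 [ 0.50523925 -0.35867735  0.08331398] off [0.00031458 0.00387151] 0.023663836530849972
0.01 [ 0.50523426 -0.35954997  0.08442749] off [0.00030958 0.00299889] 0.023983252369621233
0.013 [ 0.50522676 -0.36085886  0.08609773] off [0.00030208 0.00169   ] 0.02446236605870858
```

Emit:
{"name": "servo_tool", "arguments": {
  "rows": [
    {"x":25,"y":8,"z":0,"ax":0,"ay":0,"az":0,"claw":1},
    {"x":34,"y":9,"z":0,"ax":0,"ay":0,"az":0,"claw":1},
    {"x":35,"y":10,"z":0,"ax":0,"ay":0,"az":0,"claw":1},
    {"x":36,"y":10,"z":0,"ax":0,"ay":0,"az":0,"claw":1},
    {"x":36,"y":10,"z":0,"ax":0,"ay":0,"az":0,"claw":1},
    {"x":36,"y":10,"z":0,"ax":0,"ay":0,"az":0,"claw":1},
    {"x":36,"y":10,"z":0,"ax":0,"ay":0,"az":0,"claw":1},
    {"x":36,"y":10,"z":0,"ax":0,"ay":0,"az":0,"claw":1}
  ]
}}

```text
time_s: 24.98
ee_pos: [0.5815, -0.0872, 0.1984]
tool_rot: [-2.217, -2.222, 0.004]
wrist_force: [2.1, -0.1, -2.8]
gripper_width: 0.357
grasp_force: 70.0
```

Emit:
{"name": "servo_tool", "arguments": {
  "rows": [
    {"x":36,"y":10,"z":0,"ax":0,"ay":0,"az":0,"claw":1},
    {"x":36,"y":10,"z":0,"ax":0,"ay":0,"az":0,"claw":1},
    {"x":32,"y":9,"z":0,"ax":0,"ay":0,"az":0,"claw":1},
    {"x":20,"y":6,"z":0,"ax":0,"ay":0,"az":0,"claw":1},
    {"x":0,"y":0,"z":0,"ax":0,"ay":0,"az":0,"claw":1},
    {"x":0,"y":0,"z":0,"ax":0,"ay":0,"az":0,"claw":1},
    {"x":0,"y":0,"z":20,"ax":0,"ay":0,"az":0,"claw":1},
    {"x":0,"y":0,"z":20,"ax":0,"ay":0,"az":0,"claw":1}
  ]
}}

```text
time_s: 25.65
ee_pos: [0.6171, 0.0329, 0.1598]
tool_rot: [2.22, 2.221, -0.001]
wrist_force: [-0.0, -0.3, -3.7]
gripper_width: 0.363
grasp_force: 70.1
```

Emit:
{"name": "servo_tool", "arguments": {
  "rows": [
    {"x":0,"y":0,"z":0,"ax":0,"ay":0,"az":0,"claw":1},
    {"x":0,"y":0,"z":0,"ax":0,"ay":0,"az":0,"claw":1}
  ]
}}

```text
time_s: 25.82
ee_pos: [0.6157, 0.0331, 0.1589]
tool_rot: [-2.22, -2.22, 0.006]
wrist_force: [-0.1, 1.0, -1.0]
gripper_width: 0.36
grasp_force: 70.0
```

```bash
python3 lidfit.py; python3 - <<'E'
from h import *
from plant import grab_frame
f=grab_frame("side");c=f["color"][140:260,220:350,::-1];cv2.imwrite("pics/s8.png",cv2.resize(c,None,fx=5,fy=5,interpolation=cv2.INTER_CUBIC))
E
```

```text
[0.61668145 0.03346533 0.16018349] 0.36037407322034554 70.03771662712097
0.008 [0.61471439 0.03950412 0.08062819] off [-0.00196707  0.00603879] 0.022829686846852507
0.01 [0.61469973 0.03861456 0.08174907] off [-0.00198173  0.00514923] 0.023152332998854025
0.013 [0.61467774 0.03728066 0.08343006] off [-0.00200372  0.00381532] 0.023636128645899045
```

View pics/s8.png

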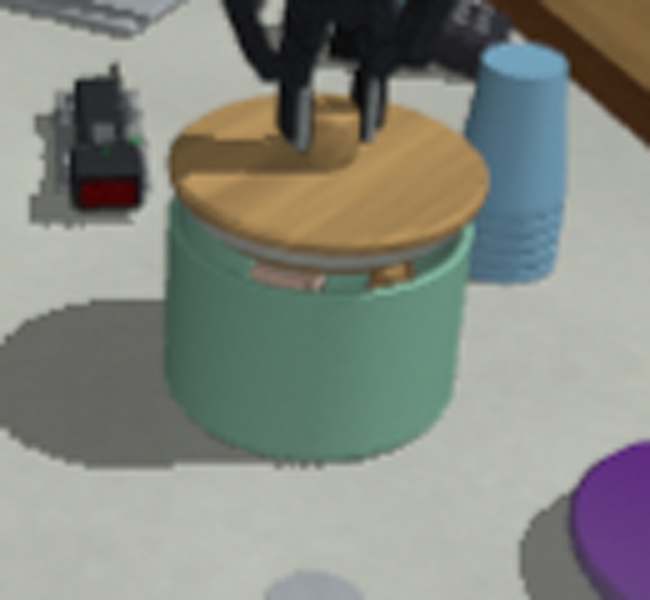

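Side crop: lid above the tub, still about 8 mm up, level, slightly right of the rim centre (329 against 320 px). Nudge it and lower onto the seal.

Emit:
{"name": "servo_tool", "arguments": {
  "rows": [
    {"x":3,"y":-1,"z":0,"ax":0,"ay":0,"az":0,"claw":1},
    {"x":0,"y":0,"z":6,"ax":0,"ay":0,"az":0,"claw":1},
    {"x":0,"y":0,"z":5,"ax":0,"ay":0,"az":0,"claw":1},
    {"x":0,"y":0,"z":3,"ax":0,"ay":0,"az":0,"claw":1},
    {"x":0,"y":0,"z":0,"ax":0,"ay":0,"az":0,"claw":1},
    {"x":0,"y":0,"z":0,"ax":0,"ay":0,"az":0,"claw":1}
  ]
}}

```text
time_s: 26.42
ee_pos: [0.616, 0.0379, 0.1462]
tool_rot: [-2.219, -2.224, 0.001]
wrist_force: [0.6, 1.1, -2.3]
gripper_width: 0.359
grasp_force: 70.3
```

Emit:
{"name": "servo_tool", "arguments": {
  "rows": [
    {"x":0,"y":0,"z":3,"ax":0,"ay":0,"az":0,"claw":1},
    {"x":0,"y":0,"z":3,"ax":0,"ay":0,"az":0,"claw":1},
    {"x":0,"y":0,"z":0,"ax":0,"ay":0,"az":0,"claw":1},
    {"x":0,"y":0,"z":0,"ax":0,"ay":0,"az":0,"claw":1}
  ]
}}

```text
time_s: 26.75
ee_pos: [0.6164, 0.0378, 0.1401]
tool_rot: [2.219, 2.223, 0.001]
wrist_force: [2.5, -0.1, -2.6]
gripper_width: 0.36
grasp_force: 70.0
```

Emit:
{"name": "servo_tool", "arguments": {
  "rows": [
    {"x":0,"y":0,"z":3,"ax":0,"ay":0,"az":0,"claw":1},
    {"x":0,"y":0,"z":3,"ax":0,"ay":0,"az":0,"claw":1},
    {"x":0,"y":0,"z":0,"ax":0,"ay":0,"az":0,"claw":1},
    {"x":0,"y":0,"z":0,"ax":0,"ay":0,"az":0,"claw":1}
  ]
}}

```text
time_s: 27.08
ee_pos: [0.616, 0.0379, 0.1338]
tool_rot: [-2.219, -2.224, 0.001]
wrist_force: [3.4, -0.2, -4.5]
gripper_width: 0.362
grasp_force: 69.8
```

```bash
python3 - <<'E'
from h import *
from plant import grab_frame
f=grab_frame("side");c=f["color"][140:260,220:350,::-1];cv2.imwrite("pics/s9.png",cv2.resize(c,None,fx=5,fy=5,interpolation=cv2.INTER_CUBIC))
E
```

```text
(no output)
```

View pics/s9.png

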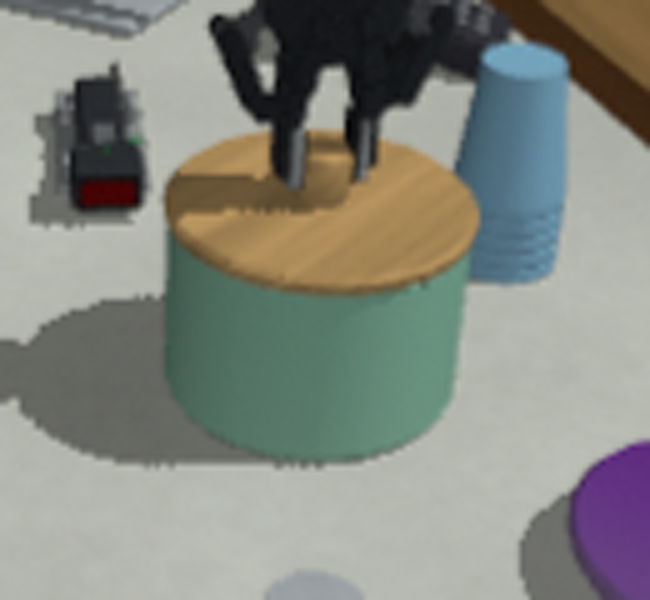

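Lid plug is in the mouth, flange close to the rim all round. Press on.

Emit:
{"name": "servo_tool", "arguments": {
  "rows": [
    {"x":0,"y":0,"z":3,"ax":0,"ay":0,"az":0,"claw":1},
    {"x":0,"y":0,"z":2,"ax":0,"ay":0,"az":0,"claw":1},
    {"x":0,"y":0,"z":0,"ax":0,"ay":0,"az":0,"claw":1},
    {"x":0,"y":0,"z":0,"ax":0,"ay":0,"az":0,"claw":1}
  ]
}}

```text
time_s: 27.47
ee_pos: [0.6161, 0.0379, 0.1327]
tool_rot: [2.219, 2.223, 0.003]
wrist_force: [-7.3, -0.2, 21.9]
gripper_width: 0.362
grasp_force: 72.7
```

Emit:
{"name": "servo_tool", "arguments": {
  "rows": [
    {"x":0,"y":0,"z":2,"ax":0,"ay":0,"az":0,"claw":1},
    {"x":0,"y":0,"z":2,"ax":0,"ay":0,"az":0,"claw":1},
    {"x":0,"y":0,"z":0,"ax":0,"ay":0,"az":0,"claw":1},
    {"x":0,"y":0,"z":0,"ax":0,"ay":0,"az":0,"claw":1}
  ]
}}

```text
time_s: 27.8
ee_pos: [0.6162, 0.0379, 0.1325]
tool_rot: [2.218, 2.222, 0.006]
wrist_force: [-16.6, -0.2, 51.7]
gripper_width: 0.364
grasp_force: 75.8
```

Hard stop at TCP z 0.1325, which is the seated height. Ease off, release, rise and look.

Emit:
{"name": "servo_tool", "arguments": {
  "rows": [
    {"x":0,"y":0,"z":-3,"ax":0,"ay":0,"az":0,"claw":1},
    {"x":0,"y":0,"z":-3,"ax":0,"ay":0,"az":0,"claw":1},
    {"x":0,"y":0,"z":0,"ax":0,"ay":0,"az":0,"claw":1},
    {"x":0,"y":0,"z":0,"ax":0,"ay":0,"az":0,"claw":0.4},
    {"x":0,"y":0,"z":0,"ax":0,"ay":0,"az":0,"claw":0.3},
    {"x":0,"y":0,"z":0,"ax":0,"ay":0,"az":0,"claw":0.3},
    {"x":0,"y":0,"z":-10,"ax":0,"ay":0,"az":0,"claw":0.3},
    {"x":0,"y":0,"z":-30,"ax":0,"ay":0,"az":0,"claw":0.3}
  ]
}}

```text
time_s: 28.47
ee_pos: [0.6134, 0.0378, 0.1678]
tool_rot: [-2.215, -2.22, 0.011]
wrist_force: [0.0, 0.5, 0.0]
gripper_width: 0.697
grasp_force: 0.0
```

Emit:
{"name": "servo_tool", "arguments": {
  "rows": [
    {"x":-10,"y":0,"z":-30,"ax":0,"ay":0,"az":0,"claw":0.3},
    {"x":-35,"y":0,"z":-20,"ax":0,"ay":0,"az":0,"claw":0},
    {"x":-35,"y":0,"z":0,"ax":0,"ay":0,"az":0,"claw":0},
    {"x":-20,"y":0,"z":0,"ax":0,"ay":0,"az":0,"claw":0},
    {"x":0,"y":0,"z":0,"ax":0,"ay":0,"az":0,"claw":0},
    {"x":0,"y":0,"z":0,"ax":0,"ay":0,"az":0,"claw":0}
  ]
}}

```text
time_s: 28.97
ee_pos: [0.6161, -0.0639, 0.2218]
tool_rot: [2.223, 2.22, -0.0]
wrist_force: [0.6, 0.9, -0.6]
gripper_width: 0.994
grasp_force: 0.0
```

```bash
python3 - <<'E'
from h import *
from plant import grab_frame,get_obs
o=get_obs();print(o["ee_pos"],o["tool_rot"])
f=grab_frame("side");w=grab_frame("wrist");pickle.dump((f,w),open("p10.pkl","wb"));c=f["color"][140:260,220:350,::-1];c=cv2.resize(c,(400,369),interpolation=cv2.INTER_CUBIC)
d=cv2.resize(w["color"][:,:,::-1],(400,300));cv2.imwrite("pics/s10.png",np.hstack([c,np.vstack([d,np.zeros((69,400,3),np.uint8)])]))
# lid fit from wrist: flange circle at z .122 and tub base?
hsv=cv2.cvtColor(w["color"],cv2.COLOR_RGB2HSV);m=cv2.inRange(hsv,np.array((5,60,20)),np.array((24,255,255)));m[230:]=0;m[:,400:]=0
c=max(cv2.findContours(m,0,cv2.CHAIN_APPROX_NONE)[0],key=len)[:,0];c=c[c[:,1]>2]
for z in(.112,.117,.122,.127): P=plane(w,c,z,True);v=circ(P);print(z,v,np.std(np.hypot(*(P[:,:2]-v[:2]).T)-v[2]))
E
```

```text
[ 0.61605947 -0.06391451  0.22183886] [ 2.22250316e+00  2.21995767e+00 -4.78109166e-04]
0.112 [0.61503934 0.03935842 0.08974081] 0.00034423173461157173
0.117 [0.61505107 0.0387093  0.08796378] 0.0003374151962360339
0.122 [0.61506281 0.03806018 0.08618675] 0.0003305986888238613
0.127 [0.61507455 0.03741105 0.08440972] 0.0003237822116697978
```

View pics/s10.png

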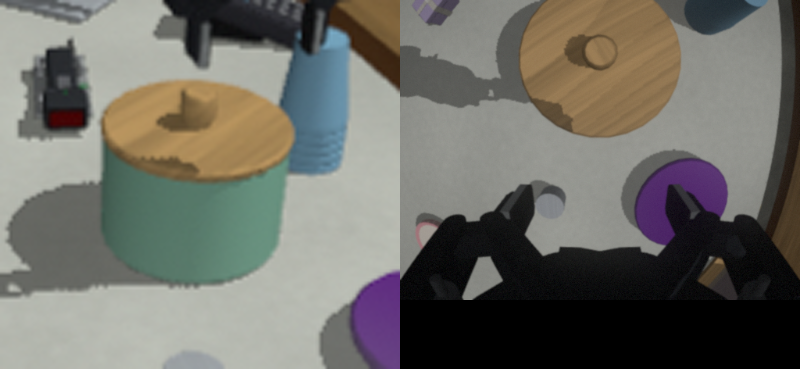

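Lid is on, flange resting on the rim all round and centred on the tub. That was my last picture, so I work with numbers from here. First, levelness from the wood/green boundary in the side view.

```bash
python3 - <<'E'
from h import *
f,w=pickle.load(open("p10.pkl","rb"))
hsv=cv2.cvtColor(f["color"],cv2.COLOR_RGB2HSV).astype(int);K=f["camera_matrix"];Rm=R.from_rotvec(f["attitude"]).as_matrix()
def proj(P):
    q=(P-f["origin"])@Rm;return np.c_[K[0,0]*q[:,0]/q[:,2]+K[0,2],K[1,1]*q[:,1]/q[:,2]+K[1,2]]
wood=(hsv[:,:,0]>=5)&(hsv[:,:,0]<=24)&(hsv[:,:,1]>70);grn=(hsv[:,:,0]>=65)&(hsv[:,:,0]<=90)&(hsv[:,:,1]>40)
a=np.radians(np.arange(180,361,3));c=np.array([.616,.038])
for name,r,z,msk in(("flange bottom",.088,.112,wood),("base",.086,0,grn)):
    P=np.c_[c[0]+r*np.cos(a),c[1]+r*np.sin(a),np.full(len(a),z)];uv=proj(P);out=[]
    for (u,v),t in zip(uv,np.degrees(a)):
        col=msk[:,int(round(u))];lo,hi=int(v)-12,int(v)+12;i=np.where(col[lo:hi])[0]
        if len(i): out.append((int(t),round(lo+i.max()+.5-v,1)))
    print(name,[o for o in out if 200<=o[0]<=345][::3])
top=proj(np.c_[c[0]+.088*np.cos(a+np.pi),c[1]+.088*np.sin(a+np.pi),np.full(len(a),.122)])
o=[]
for (u,v),t in zip(top,np.degrees(a)-180):
    col=wood[:,int(round(u))];lo,hi=int(v)-10,int(v)+10;i=np.where(col[lo:hi])[0]
    if len(i):o.append((int(t),round(lo+i.min()-.5-v,1)))
print("flange top far",[q for q in o if 15<=q[0]<=165][::3])
E
```

```text
flange bottom [(201, np.float64(-0.5)), (210, np.float64(-0.6)), (219, np.float64(-1.4)), (228, np.float64(-0.8)), (237, np.float64(-0.9)), (246, np.float64(-0.5)), (255, np.float64(-0.7)), (264, np.float64(-0.5)), (273, np.float64(-0.8)), (282, np.float64(-0.7)), (291, np.float64(-0.3)), (300, np.float64(-0.5)), (309, np.float64(-0.4)), (318, np.float64(-0.2)), (327, np.float64(0.2))]
base [(201, np.float64(-1.9)), (210, np.float64(-2.1)), (219, np.float64(-1.9)), (228, np.float64(-1.5)), (237, np.float64(-1.6)), (246, np.float64(-1.2)), (255, np.float64(-1.5)), (264, np.float64(-1.2)), (273, np.float64(-1.5)), (282, np.float64(-1.3)), (291, np.float64(-1.7)), (300, np.float64(-0.8)), (309, np.float64(-1.6)), (318, np.float64(-1.3)), (327, np.float64(0.3)), (336, np.float64(-1.1)), (345, np.float64(5.5))]
flange top far [(15, np.float64(1.6)), (24, np.float64(0.4)), (33, np.float64(1.0)), (42, np.float64(0.3)), (50, np.float64(0.3)), (59, np.float64(1.0)), (68, np.float64(0.4)), (78, np.float64(0.5)), (87, np.float64(0.2)), (96, np.float64(0.6)), (105, np.float64(0.7)), (114, np.float64(0.5)), (123, np.float64(1.0)), (132, np.float64(1.2)), (141, np.float64(2.2)), (150, np.float64(2.1))]
```

Lid is level and home within a pixel. Over to the scanner.

Emit:
{"name": "servo_tool", "arguments": {
  "rows": [
    {"x":25,"y":-3,"z":0,"ax":0,"ay":0,"az":0,"claw":0},
    {"x":34,"y":-4,"z":0,"ax":0,"ay":0,"az":0,"claw":0},
    {"x":36,"y":-4,"z":0,"ax":0,"ay":0,"az":0,"claw":0},
    {"x":36,"y":-4,"z":0,"ax":0,"ay":0,"az":0,"claw":0},
    {"x":36,"y":-5,"z":0,"ax":0,"ay":0,"az":0,"claw":0},
    {"x":36,"y":-5,"z":0,"ax":0,"ay":0,"az":0,"claw":0},
    {"x":36,"y":-5,"z":0,"ax":0,"ay":0,"az":0,"claw":0},
    {"x":36,"y":-5,"z":0,"ax":0,"ay":0,"az":0,"claw":0}
  ]
}}

```text
time_s: 29.73
ee_pos: [0.5793, 0.2165, 0.2214]
tool_rot: [-2.216, -2.226, -0.0]
wrist_force: [2.0, 0.7, -0.2]
gripper_width: 1.0
grasp_force: 0.0
```

Emit:
{"name": "servo_tool", "arguments": {
  "rows": [
    {"x":36,"y":-5,"z":0,"ax":0,"ay":0,"az":0,"claw":0},
    {"x":36,"y":-4,"z":0,"ax":0,"ay":0,"az":0,"claw":0},
    {"x":30,"y":-4,"z":0,"ax":0,"ay":0,"az":0,"claw":0},
    {"x":20,"y":0,"z":0,"ax":0,"ay":0,"az":5,"claw":0},
    {"x":0,"y":0,"z":0,"ax":0,"ay":0,"az":5,"claw":0},
    {"x":0,"y":0,"z":0,"ax":0,"ay":0,"az":0,"claw":0},
    {"x":0,"y":0,"z":0,"ax":0,"ay":0,"az":0,"claw":0},
    {"x":0,"y":0,"z":0,"ax":0,"ay":0,"az":0,"claw":0}
  ]
}}

```text
time_s: 30.4
ee_pos: [0.5673, 0.3344, 0.2214]
tool_rot: [2.402, 2.025, -0.001]
wrist_force: [-0.3, -0.5, 0.5]
gripper_width: 0.998
grasp_force: 0.0
```

```bash
python3 - <<'E'
from h import *
from plant import grab_frame,get_obs
o=get_obs();print(o["ee_pos"],o["tool_rot"],o["joints"].round(2))
w=grab_frame("wrist");pickle.dump(w,open("w11.pkl","wb"))
v=cv2.cvtColor(w["color"],cv2.COLOR_RGB2GRAY)
s=v[0:320:8,120:392:4]
for i,r in enumerate(s): print("%3d "%(i*8)+"".join(" .:-=+*#%@"[::-1][min(int(x)//16,9)] for x in r))
E
```

```text
[0.56726954 0.33440358 0.22139299] [ 2.40155278e+00  2.02470415e+00 -8.34569925e-04] [-0.62  0.56  0.08  1.42 -0.05  1.16 -0.7 ]
  0 ................................................. ....... .......===
  8 ............................... .. ............... .............====
 16 ................. .... . .  .  ... ........... . .... ..  ......====
 24 ............. ..     ... ...  ....  ...  ... . ..... .....    .=====
 32 .............   .      .         .  .  ....   ..    ..  . ....======
 40 ..... ...........      . .        ... .=# . .. . .  .      .. -=====
 48 ........... ... .              . .   . -*..    ...      . ..... :===
 56 ........ .....                     .   =+....     ..         ...  ..
 64 ....  .. ...              ..           =+   .   . ..  ..  ..  .    .
 72 ...... ....                      .    .+-      .. ... .     ..... ..
 80  ....      .                          :#.    . . .          .....  .
 88 ......   .                           =*   . .     ....    ... . ....
 96 .. .. .                            :#-      .. .  ... .       . ....
104 . ..        .     
[... 1248 characters left out ...]
    *#*#*##*#*.           ..  .##**+.  ....
248 ....:%***#%%#                                          .####**##====
256 ...#%***%%%%%.                                       . -#####***%#==
264 .=%#**%%%%%%%=.                                        *##%#%%***#%+
272 %%%++#%%%%%%%-                       ..    .     .     +#%#%%%%*++%%
280 %%@%%#%%%%%%* .                . ..            ..    ...#%#%%%%#%%%%
288 %@%%%%%%%%%*.              . ..    . ....      ....  ..  #%%%%%%%%%%
296 %%@@%%%%%%#.... .   .  .   .:-=-===============-=---::. ..%%%%%%%%%%
304 @%@%@%%@%%%.. ... . .  ..:==================+***********+*%%%%@%%%%%
312 %@@@@%%@%@@@#...........================+***************%%%%%%%%%@@@
```

```bash
python3 - <<'E'
from h import *
w=pickle.load(open("w11.pkl","rb"))
v=cv2.GaussianBlur(cv2.cvtColor(w["color"],cv2.COLOR_RGB2GRAY),(3,3),0)
m=((v<62)).astype(np.uint8);m[:108]=0;m[252:]=0;m[:,:215]=0;m[:,300:]=0
m=cv2.morphologyEx(m,cv2.MORPH_OPEN,np.ones((5,5)))
n,l,s,c=cv2.connectedComponentsWithStats(m);i=1+s[1:,4].argmax();m=l==i;print(s[i])
pts=[];ed=[]
for r in range(108,252,6):
    q=np.where(m[r])[0]
    if len(q):
        z=.042 if r>205 else .038
        a,b=plane(w,[[q[0]-.5,r],[q[-1]+.5,r]],z,True);ed.append((r,q[0],q[-1],*np.round((a+b)[:2]/2,4),round(np.linalg.norm(a-b)*1e3,1)))
for e in ed: print(*e)
rows=np.where(m.any(1))[0];print("ends",rows[0],rows[-1])
M=np.array([[e[3],e[4]] for e in ed]);p=np.polyfit(M[:,1],M[:,0],1);print("axis deg",np.degrees(np.arctan2(1,p[0])),"x at y=.3215",np.polyval(p,.3215))
col=int(np.median([(e[1]+e[2])/2 for e in ed]));print("back",plane(w,[[col,rows[0]-.5]],.036,True),"front",plane(w,[[col-3,rows[-1]+.5]],.042,True),plane(w,[[col-3,rows[-1]+.5]],.02,True))
E
```

```text
[ 235  111   41  134 4042]
114 245 274 0.5813 0.3958 32.6
120 244 275 0.5802 0.3893 34.8
126 244 274 0.5785 0.3828 33.8
132 244 273 0.5769 0.3764 32.8
138 244 273 0.5758 0.3698 32.9
144 244 273 0.5747 0.3633 33.0
150 243 272 0.5724 0.3569 33.2
156 243 272 0.5713 0.3502 33.3
162 243 272 0.5702 0.3435 33.4
168 243 271 0.5685 0.3369 32.5
174 243 271 0.5673 0.3301 32.6
180 242 271 0.5656 0.3233 33.9
186 242 270 0.5639 0.3165 33.0
192 242 271 0.5633 0.3094 34.3
198 242 271 0.5621 0.3023 34.5
204 241 269 0.5591 0.2955 33.5
210 236 274 0.5581 0.2896 44.9
216 235 275 0.5569 0.2823 47.5
222 235 275 0.5556 0.2749 47.9
228 235 274 0.5537 0.2675 47.0
234 236 274 0.553 0.2598 46.2
240 236 273 0.5511 0.2521 45.4
ends 111 244
axis deg 78.02207285022256 x at y=.3215 0.5654228611095383
back [[0.57813696 0.40009539 0.036     ]] front [[0.54832233 0.24654287 0.042     ]] [[0.54626858 0.23591711 0.02      ]]
```

Emit:
{"name": "servo_tool", "arguments": {
  "rows": [
    {"x":4,"y":0.5,"z":25,"ax":0,"ay":0,"az":2.3,"claw":0},
    {"x":0,"y":0,"z":35,"ax":0,"ay":0,"az":0,"claw":0},
    {"x":0,"y":0,"z":35,"ax":0,"ay":0,"az":0,"claw":0},
    {"x":0,"y":0,"z":35,"ax":0,"ay":0,"az":0,"claw":0},
    {"x":0,"y":0,"z":30,"ax":0,"ay":0,"az":0,"claw":0},
    {"x":0,"y":0,"z":20,"ax":0,"ay":0,"az":0,"claw":0},
    {"x":0,"y":0,"z":0,"ax":0,"ay":0,"az":0,"claw":0},
    {"x":0,"y":0,"z":0,"ax":0,"ay":0,"az":0,"claw":0}
  ],
  "force": 60
}}

```text
time_s: 31.12
ee_pos: [0.5685, 0.3376, 0.041]
tool_rot: [-2.445, -1.973, 0.003]
wrist_force: [-0.4, 0.9, 0.8]
gripper_width: 0.999
grasp_force: 0.0
```

Emit:
{"name": "servo_tool", "arguments": {
  "rows": [
    {"x":0,"y":0,"z":15,"ax":0,"ay":0,"az":0,"claw":0},
    {"x":0,"y":0,"z":10,"ax":0,"ay":0,"az":0,"claw":0},
    {"x":0,"y":0,"z":0,"ax":0,"ay":0,"az":0,"claw":0.4},
    {"x":0,"y":0,"z":0,"ax":0,"ay":0,"az":0,"claw":1},
    {"x":0,"y":0,"z":0,"ax":0,"ay":0,"az":0,"claw":1},
    {"x":0,"y":0,"z":0,"ax":0,"ay":0,"az":0,"claw":1},
    {"x":0,"y":0,"z":0,"ax":0,"ay":0,"az":0,"claw":1},
    {"x":0,"y":0,"z":0,"ax":0,"ay":0,"az":0,"claw":1}
  ]
}}

```text
time_s: 31.78
ee_pos: [0.5694, 0.339, 0.0178]
tool_rot: [2.444, 1.973, 0.004]
wrist_force: [0.0, 0.6, 6.1]
gripper_width: 0.385
grasp_force: 62.1
```

Emit:
{"name": "servo_tool", "arguments": {
  "rows": [
    {"x":0,"y":0,"z":0,"ax":0,"ay":0,"az":0,"claw":1},
    {"x":0,"y":0,"z":0,"ax":0,"ay":0,"az":0,"claw":1},
    {"x":0,"y":0,"z":0,"ax":0,"ay":0,"az":0,"claw":1}
  ]
}}

```text
time_s: 32.03
ee_pos: [0.5694, 0.339, 0.0177]
tool_rot: [2.444, 1.973, 0.003]
wrist_force: [0.2, -0.4, 6.2]
gripper_width: 0.386
grasp_force: 62.1
```

Scanner gripped. Lift it clear and pin the label by casting the earlier ray onto the tub's cylinder.

Emit:
{"name": "servo_tool", "arguments": {
  "rows": [
    {"x":0,"y":0,"z":-8,"ax":0,"ay":0,"az":0,"claw":1},
    {"x":0,"y":0,"z":-14,"ax":0,"ay":0,"az":0,"claw":1},
    {"x":0,"y":0,"z":-14,"ax":0,"ay":0,"az":0,"claw":1},
    {"x":0,"y":0,"z":0,"ax":0,"ay":0,"az":0,"claw":1},
    {"x":0,"y":0,"z":0,"ax":0,"ay":0,"az":0,"claw":1},
    {"x":0,"y":0,"z":0,"ax":0,"ay":0,"az":0,"claw":1}
  ]
}}

```text
time_s: 32.53
ee_pos: [0.5681, 0.3384, 0.0519]
tool_rot: [-2.444, -1.973, 0.001]
wrist_force: [-0.1, -0.3, -2.1]
gripper_width: 0.383
grasp_force: 61.1
```

```bash
python3 - <<'E'
from h import *
from plant import grab_frame,get_obs
w=pickle.load(open("wrist1.pkl","rb"));o=np.array(w["origin"])
# barcode mask refine: local mean of label corners
for c in((.616,.038),(.618,.038),(.616,.0365)):
  for p in((111.75,243.5),(90,208),(116,207),(134,276),(107,283)):
    d=rays(w,np.array([p])*.64,True)[0];a=d[:2]@d[:2];b=2*d[:2]@(o[:2]-c);k=(o[:2]-c)@(o[:2]-c)-.086**2
    t=(-b-np.sqrt(b*b-4*a*k))/2/a;P=o+t*d;print(c,p,np.round(P,4),round(np.degrees(np.arctan2(P[1]-c[1],P[0]-c[0])),1))
s=grab_frame("side");t=grab_frame("top");ob=get_obs();print(ob["ee_pos"],ob["tool_rot"])
bb=[b for b in blobs(s,(0,120,40),(8,255,255),8,300)[0]+blobs(s,(172,120,40),(180,255,255),8,300)[0] if 225<b[0][0]<260 and 150<b[0][1]<190];print([(b[0],b[1],plane(s,b[0],ob["ee_pos"][2]+.0073)) for b in bb])
E
```

```text
(0.616, 0.038) (111.75, 243.5) [0.598  0.1221 0.0652] 102.1
(0.616, 0.038) (90, 208) [0.5685 0.1097 0.0733] 123.5
(0.616, 0.038) (116, 207) [0.5715 0.1116 0.0389] 121.2
(0.616, 0.038) (134, 276) [0.6299 0.1229 0.0392] 80.7
(0.616, 0.038) (107, 283) [0.6256 0.1235 0.0804] 83.6
(0.618, 0.038) (111.75, 243.5) [0.5981 0.1217 0.0646] 103.4
(0.618, 0.038) (90, 208) [0.5686 0.1084 0.0716] 125.1
(0.618, 0.038) (116, 207) [0.5716 0.1104 0.0372] 122.7
(0.618, 0.038) (134, 276) [0.6298 0.1232 0.0397] 82.1
(0.618, 0.038) (107, 283) [0.6255 0.1237 0.0807] 85.0
(0.616, 0.0365) (111.75, 243.5) [0.5983 0.1207 0.0632] 101.9
(0.616, 0.0365) (90, 208) [0.5686 0.1083 0.0714] 123.5
(0.616, 0.0365) (116, 207) [0.5716 0.1101 0.0369] 121.1
(0.616, 0.0365) (134, 276) [0.6305 0.1213 0.0368] 80.3
(0.616, 0.0365) (107, 283) [0.6261 0.1219 0.0783] 83.3
[0.56794881 0.33827034 0.0513975 ] [-2.44434362 -1.9731283   0.00282015]
[(array([240.35714286, 169.14285714]), np.int32(28), array([[0.54826735, 0.24489472, 0.0586975 ]])), (array([241.21052632, 168.63157895]), np.int32(19), array([[0.55197848, 0.2476955 , 0.0586975 ]]))]
```

Label faces 102.2° with its middle at (0.598, 0.122, 0.058); the scanner window is confirmed at about (0.549, 0.245). Point it.

Emit:
{"name": "servo_tool", "arguments": {
  "rows": [
    {"x":-11,"y":0.5,"z":0,"ax":0,"ay":0,"az":0,"claw":1},
    {"x":-11,"y":0.5,"z":0,"ax":0,"ay":0,"az":0,"claw":1},
    {"x":-11,"y":0.5,"z":0,"ax":0,"ay":0,"az":0,"claw":1},
    {"x":-12,"y":0.5,"z":0,"ax":0,"ay":0,"az":-3.4,"claw":1},
    {"x":0,"y":0,"z":0,"ax":0,"ay":0,"az":-6,"claw":1},
    {"x":0,"y":0,"z":0,"ax":0,"ay":0,"az":-6,"claw":1},
    {"x":0,"y":0,"z":0,"ax":0,"ay":0,"az":-6,"claw":1},
    {"x":0,"y":0,"z":0,"ax":0,"ay":0,"az":-3,"claw":1}
  ]
}}

```text
time_s: 33.3
ee_pos: [0.5611, 0.292, 0.0524]
tool_rot: [1.967, 2.449, -0.001]
wrist_force: [0.1, -0.4, -2.2]
gripper_width: 0.386
grasp_force: 61.0
```

Emit:
{"name": "servo_tool", "arguments": {
  "rows": [
    {"x":0,"y":0,"z":0,"ax":0,"ay":0,"az":0,"claw":1},
    {"x":0,"y":0,"z":0,"ax":0,"ay":0,"az":0,"claw":1},
    {"x":0,"y":0,"z":0,"ax":0,"ay":0,"az":0,"claw":1},
    {"x":0,"y":0,"z":0,"ax":0,"ay":0,"az":0,"claw":1}
  ]
}}

```text
time_s: 33.63
ee_pos: [0.5611, 0.2938, 0.0524]
tool_rot: [1.975, 2.443, -0.0]
wrist_force: [0.7, -0.6, -1.9]
gripper_width: 0.383
grasp_force: 61.0
```

```bash
python3 - <<'E'
from h import *
from plant import grab_frame,get_obs
s=grab_frame("side");t=grab_frame("top");ob=get_obs();e=ob["ee_pos"];th=2*np.arctan2(ob["tool_rot"][1],ob["tool_rot"][0]);print(e,ob["tool_rot"],np.degrees(th)%360,ob["grasp_force"])
bb=[b for b in blobs(s,(0,120,40),(8,255,255),5,300)[0]+blobs(s,(172,120,40),(180,255,255),5,300)[0] if 220<b[0][0]<300 and 140<b[0][1]<200];print([(b[0],b[1],plane(s,b[0],e[2]+.0073)) for b in bb])
ax=np.array([np.cos(th),np.sin(th)]);print("pred window",e[:2]-.097*ax,"aim at .08",e[:2]-.177*ax)
E
```

```text
[0.56098077 0.29412081 0.05238903] [ 1.97326428e+00  2.44443498e+00 -3.13440214e-04] 102.1757596756511 60.96392512321472
[(array([252.61538462, 174.30769231]), np.int32(13), array([[0.57649212, 0.19821412, 0.05968903]])), (array([251.14285714, 173.85714286]), np.int32(7), array([[0.57278189, 0.20237585, 0.05968903]]))]
pred window [0.58143917 0.1993028 ] aim at .08 [0.59831207 0.12110238]
```

Aim point (0.5983, 0.1211) matches the label. Hold.

Emit:
{"name": "servo_tool", "arguments": {
  "rows": [
    {"x":0,"y":0,"z":0,"ax":0,"ay":0,"az":0,"claw":1},
    {"x":0,"y":0,"z":0,"ax":0,"ay":0,"az":0,"claw":1},
    {"x":0,"y":0,"z":0,"ax":0,"ay":0,"az":0,"claw":1},
    {"x":0,"y":0,"z":0,"ax":0,"ay":0,"az":0,"claw":1},
    {"x":0,"y":0,"z":0,"ax":0,"ay":0,"az":0,"claw":1},
    {"x":0,"y":0,"z":0,"ax":0,"ay":0,"az":0,"claw":1},
    {"x":0,"y":0,"z":0,"ax":0,"ay":0,"az":0,"claw":1},
    {"x":0,"y":0,"z":0,"ax":0,"ay":0,"az":0,"claw":1}
  ]
}}

```text
time_s: 34.4
ee_pos: [0.561, 0.2942, 0.0524]
tool_rot: [-1.972, -2.445, 0.0]
wrist_force: [0.4, 0.5, -2.3]
gripper_width: 0.387
grasp_force: 61.0
```

Emit:
{"name": "servo_tool", "arguments": {
  "rows": [
    {"x":0,"y":0,"z":0,"ax":0,"ay":0,"az":0,"claw":1},
    {"x":0,"y":0,"z":0,"ax":0,"ay":0,"az":0,"claw":1},
    {"x":0,"y":0,"z":0,"ax":0,"ay":0,"az":0,"claw":1},
    {"x":0,"y":0,"z":0,"ax":0,"ay":0,"az":0,"claw":1},
    {"x":0,"y":0,"z":0,"ax":0,"ay":0,"az":0,"claw":1},
    {"x":0,"y":0,"z":0,"ax":0,"ay":0,"az":0,"claw":1},
    {"x":0,"y":0,"z":0,"ax":0,"ay":0,"az":0,"claw":1},
    {"x":0,"y":0,"z":0,"ax":0,"ay":0,"az":0,"claw":1}
  ]
}}

```text
time_s: 35.07
ee_pos: [0.561, 0.2942, 0.0524]
tool_rot: [-1.972, -2.445, 0.0]
wrist_force: [-0.5, -0.3, -1.6]
gripper_width: 0.381
grasp_force: 61.0
```

Emit:
{"name": "servo_tool", "arguments": {
  "rows": [
    {"x":0,"y":0,"z":0,"ax":0,"ay":0,"az":0,"claw":1},
    {"x":0,"y":0,"z":0,"ax":0,"ay":0,"az":0,"claw":1},
    {"x":0,"y":0,"z":0,"ax":0,"ay":0,"az":0,"claw":1},
    {"x":0,"y":0,"z":0,"ax":0,"ay":0,"az":0,"claw":1},
    {"x":0,"y":0,"z":0,"ax":0,"ay":0,"az":0,"claw":1},
    {"x":0,"y":0,"z":0,"ax":0,"ay":0,"az":0,"claw":1},
    {"x":0,"y":0,"z":0,"ax":0,"ay":0,"az":0,"claw":1},
    {"x":0,"y":0,"z":0,"ax":0,"ay":0,"az":0,"claw":1}
  ]
}}

```text
time_s: 35.73
ee_pos: [0.561, 0.2942, 0.0524]
tool_rot: [-1.972, -2.445, 0.0]
wrist_force: [-0.4, -1.3, -1.6]
gripper_width: 0.38
grasp_force: 61.0
```

Emit:
{"name": "servo_tool", "arguments": {
  "rows": [
    {"x":0,"y":0,"z":0,"ax":0,"ay":0,"az":3.4,"claw":1},
    {"x":0,"y":0,"z":0,"ax":0,"ay":0,"az":6,"claw":1},
    {"x":0,"y":0,"z":0,"ax":0,"ay":0,"az":6,"claw":1},
    {"x":0,"y":0,"z":0,"ax":0,"ay":0,"az":6,"claw":1},
    {"x":0,"y":0,"z":0,"ax":0,"ay":0,"az":3,"claw":1},
    {"x":15,"y":-1,"z":0,"ax":0,"ay":0,"az":0,"claw":1},
    {"x":18,"y":-1,"z":0,"ax":0,"ay":0,"az":0,"claw":1},
    {"x":12,"y":0,"z":0,"ax":0,"ay":0,"az":0,"claw":1}
  ]
}}

```text
time_s: 36.4
ee_pos: [0.5685, 0.3405, 0.0525]
tool_rot: [-2.443, -1.974, -0.001]
wrist_force: [-0.1, 0.9, -1.3]
gripper_width: 0.385
grasp_force: 61.1
```

Emit:
{"name": "servo_tool", "arguments": {
  "rows": [
    {"x":0,"y":0,"z":0,"ax":0,"ay":0,"az":0,"claw":1},
    {"x":0,"y":0,"z":0,"ax":0,"ay":0,"az":0,"claw":1},
    {"x":0,"y":0,"z":0,"ax":0,"ay":0,"az":0,"claw":1},
    {"x":0,"y":0,"z":0,"ax":0,"ay":0,"az":0,"claw":1}
  ]
}}

```text
time_s: 36.73
ee_pos: [0.5688, 0.3371, 0.0523]
tool_rot: [2.445, 1.971, -0.001]
wrist_force: [-0.2, 0.5, -1.9]
gripper_width: 0.386
grasp_force: 61.1
```

Emit:
{"name": "servo_tool", "arguments": {
  "rows": [
    {"x":2,"y":0,"z":8,"ax":0,"ay":0,"az":0,"claw":1},
    {"x":0,"y":0,"z":10,"ax":0,"ay":0,"az":0,"claw":1},
    {"x":0,"y":0,"z":8,"ax":0,"ay":0,"az":0,"claw":1},
    {"x":0,"y":0,"z":6,"ax":0,"ay":0,"az":0,"claw":1},
    {"x":0,"y":0,"z":2.5,"ax":0,"ay":0,"az":0,"claw":1},
    {"x":0,"y":0,"z":0,"ax":0,"ay":0,"az":0,"claw":1},
    {"x":0,"y":0,"z":0,"ax":0,"ay":0,"az":0,"claw":1},
    {"x":0,"y":0,"z":0,"ax":0,"ay":0,"az":0,"claw":1}
  ]
}}

```text
time_s: 37.4
ee_pos: [0.5685, 0.3401, 0.0178]
tool_rot: [-2.445, -1.973, 0.002]
wrist_force: [-2.8, -1.2, 4.1]
gripper_width: 0.383
grasp_force: 61.9
```

Seated at the docked height with light contact. Release and rise.

Emit:
{"name": "servo_tool", "arguments": {
  "rows": [
    {"x":0,"y":0,"z":0,"ax":0,"ay":0,"az":0,"claw":0.4},
    {"x":0,"y":0,"z":0,"ax":0,"ay":0,"az":0,"claw":0.2},
    {"x":0,"y":0,"z":0,"ax":0,"ay":0,"az":0,"claw":0},
    {"x":0,"y":0,"z":0,"ax":0,"ay":0,"az":0,"claw":0},
    {"x":0,"y":0,"z":-15,"ax":0,"ay":0,"az":0,"claw":0},
    {"x":0,"y":0,"z":-35,"ax":0,"ay":0,"az":0,"claw":0},
    {"x":0,"y":0,"z":-40,"ax":0,"ay":0,"az":0,"claw":0},
    {"x":0,"y":0,"z":-40,"ax":0,"ay":0,"az":0,"claw":0}
  ]
}}

```text
time_s: 38.07
ee_pos: [0.5686, 0.3403, 0.1487]
tool_rot: [-2.445, -1.973, 0.003]
wrist_force: [1.2, 0.3, 0.1]
gripper_width: 1.002
grasp_force: 0.0
```

Emit:
{"name": "servo_tool", "arguments": {
  "rows": [
    {"x":0,"y":0,"z":-40,"ax":0,"ay":0,"az":0,"claw":0},
    {"x":0,"y":0,"z":-35,"ax":0,"ay":0,"az":0,"claw":0},
    {"x":0,"y":0,"z":0,"ax":0,"ay":0,"az":0,"claw":0},
    {"x":0,"y":0,"z":0,"ax":0,"ay":0,"az":0,"claw":0},
    {"x":0,"y":0,"z":0,"ax":0,"ay":0,"az":0,"claw":0},
    {"x":0,"y":0,"z":0,"ax":0,"ay":0,"az":0,"claw":0}
  ]
}}

```text
time_s: 38.57
ee_pos: [0.5683, 0.3402, 0.2212]
tool_rot: [-2.444, -1.973, 0.004]
wrist_force: [-0.2, -0.1, -0.4]
gripper_width: 1.001
grasp_force: 0.0
```

```bash
python3 - <<'E'
from h import *
from plant import grab_frame,get_obs
o=get_obs();print(o["ee_pos"],o["time_s"],o["gripper_width"])
w=grab_frame("wrist");s=grab_frame("side")
v=cv2.GaussianBlur(cv2.cvtColor(w["color"],cv2.COLOR_RGB2GRAY),(3,3),0)
m=((v<62)).astype(np.uint8);m[:108]=0;m[252:]=0;m[:,:215]=0;m[:,300:]=0
m=cv2.morphologyEx(m,cv2.MORPH_OPEN,np.ones((5,5)))
n,l,st,c=cv2.connectedComponentsWithStats(m);i=1+st[1:,4].argmax();m=l==i;M=[]
for r in range(108,252,3):
    q=np.where(m[r])[0]
    if len(q): a,b=plane(w,[[q[0]-.5,r],[q[-1]+.5,r]],.042 if r>205 else .038,True);M.append((a+b)[:2]/2)
M=np.array(M);p=np.polyfit(M[:,1],M[:,0],1);print("axis",np.degrees(np.arctan2(1,p[0])),"x at .3215",np.polyval(p,.3215))
rows=np.where(m.any(1))[0];print(st[i],plane(w,[[258,rows[0]-.5]],.036,True),plane(w,[[255,rows[-1]+.5]],.042,True))
bb=[b for b in blobs(s,(0,120,40),(8,255,255),5,300)[0]+blobs(s,(172,120,40),(180,255,255),5,300)[0] if 220<b[0][0]<300 and 140<b[0][1]<200];print([(b[0],b[1]) for b in bb])
P=topcirc(s,(5,60,60),(22,255,255),.122,(1500,16000));print("lid",circ(P))
f=pickle.load(open("p10.pkl","rb"))[0];P=topcirc(f,(5,60,60),(22,255,255),.122,(1500,16000));print("lid before",circ(P))
E
```

```text
[0.56828431 0.34021413 0.22122146] 38.5667 1.0013753496511797
axis 78.28479984904959 x at .3215 0.5633707688152478
[ 236  115   41  133 4050] [[0.58274938 0.40043539 0.036     ]] [[0.54671196 0.24861399 0.042     ]]
[(array([241.07142857, 177.82142857]), np.int32(28)), (array([237.75, 178.  ]), np.int32(12)), (array([245.42857143, 177.85714286]), np.int32(7))]
lid [0.2413348  0.78999327 0.2647438 ]
lid before [0.23447846 0.79937125 0.27387887]
```

```bash
python3 -c "
from plant import ticket
print(ticket.close_job())"
```

```text
the job is handed in; nothing more can be done
None
```

The job is handed in, though the hand-in returned no verdict: all four jars are in the tub, the lid is pressed home and level, the label was scanned with a hold of over two seconds, and the scanner is back in its dock within about 2 mm.

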